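Lock the tube carriers onto the shaker with the mallet

ROBOT

A 6-joint arm with a two-finger parallel gripper is mounted at the origin on the work surface. World frame = base frame: x ahead of the robot, y to its left, z up, the work surface at z = 0. Lengths are in m, angles in degrees, forces in N, time in s.
With the tool pointing down it reaches from about 0.375 to 0.9 m from the base axis. Payload 3.1 kg.
Tool frame: the origin (TCP) lies at the very end of the fingers, on their centre line; the grasp point (between the pads) lies 19 mm behind it; z points along the fingers, y is the line along which they close (so a half turn about z gives the same grasp; the last joint's range is limited). The gripper opens to 87 mm and grips with 3 to 60 N. Pads are 19 mm wide; open, the fingers measure 117 mm over their backs; the gripper's body (75 mm by 190 mm) begins 51 mm behind the grasp point.
Start: joints at [58.528, 30.224, 82.088, -0, 67.689, -10.227], TCP at [0.226, 0.583, 0.223] pointing down, gripper open.
Joint ranges: [-176.69, 176.69], [-43.24, 126.21], [12.49, 139.97], [-82, 262], [0, 151.66], [-163.58, 163.58]. Speed limits (degrees/s): [159.86, 159.86, 180, 180, 180, 180].

INTERFACE

Orientations are given as a 3x3 rotation matrix whose columns are the frame's x, y, z axes.
In Python, from rig import readout, viewer, ticket gives the robot as it stands.
- The arm moves only by the tool send_rows, never from a script. Its argument "moves" is a list of rows, each a list of 6 numbers: the shift along the tool's x, y, z in units of 250 mm (1.0 is 250 mm), then the turn, a rotation vector about the tool's x, y, z in units of 90 degrees (1.0 is 90 degrees). A call has 1 to 12 rows; each row is the pose to reach, as a shift and turn from the pose commanded when the call began, along the tool's axes at that moment; what a row does not reach only later rows make up. A row lasts 1/10 s, in which the tool goes at most 50 mm and 8.59 degrees, less where a joint would pass 70% of its speed; a pose out of reach is approached as far as the arm can. A call with a number of a shift or a turn outside -1 to 1 is refused whole. A call with a gripper value outside its range is refused whole. "grip" is the opening, from 0 (shut) to 1 (fully open), set as the call begins (left out, the last holds). The fingers move at their own pace and stop on an object; the grip force is fixed at half the most. Time passes only in rows, so rows that repeat a pose let the fingers close. It gives the time, the measured TCP pose, the force, the opening and the grip force at its end, in the units of the state.
- readout.read_state(): the state, without advancing time (a new reading comes with each control period).
- viewer.capture(name): name is "scene" or "top" or "wrist"; returns (picture, depth): 400x640x3 uint8, red, green, blue; 400x640 float32, m along the optical axis (not along the pixel's ray), 0 where there is no reading.
- viewer.camera_info(name): a dict with "fx", "fy", "cx", "cy" (pixels), "R" (3x3) and "t" (3): a world point X has camera coordinates R X + t; the wrist camera has in their place "tool_from_camera" (4x4, takes a point from camera to tool coordinates, whose origin is the TCP and whose axes are the flange's). Camera axes: x right, y down, z forward; pixel columns grow to the right and rows downward; lengths in m; the calibration is good to about 2 mm. A picture is of the moment at which its call begins: read the wrist's pose just before it. camera_info takes no time and is no camera call.
- ticket.hand_in(): hands the job in; it is judged then, once.
The state is a dict: "time_s": time; "joint_positions": joint angles; "qvel": joint speeds; "tau": joint torques, N m; "position": TCP position; "tcp_rot": TCP orientation; "force": force on the tool from outside, world axes, zero at the start; "moment": the same for the moment, N m; "opening": opening from 0.0 (shut) to 1.0 (fully open); "grasp_force": force on a finger pad.
Only numpy, scipy, OpenCV 4.12 (cv2) and the standard library are available. Lean on these libraries where they do the work, as an engineer would, in place of code of your own. Each camera call takes 0.05 s, during which the arm holds its last target. There are 200 camera calls.

TASK

Load every tube carrier on the bench into its own clamp bay on the shaker: use only bays whose locking pin stands up, and slide each carrier in under the pin, nose first, until its eye lies flat on the deck right below the pin. When all the carriers are loaded, pick up the mallet and knock the pin of each loaded bay fully home through the carrier's eye with brisk downward blows of the mallet's face, never with the hand; leave the pins of empty bays as they are. Finally stand the mallet back upright on its head on the rubber mat, and leave the other things on the bench undisturbed.

Things in the scene. Friction and masses are not known exactly. Their poses are not given: they have to be found in the camera images.
- bay1: one of five identical clamp bays in a row, 105 mm apart, on a fixed white platform (155 x 530 mm, top 22 mm above the bench). Origin on the bay's deck (30 mm above the bench) straight under its pin: there the middle of a carrier's eye belongs. +x points to the closed back, away from the robot; the bay is open towards -x.
- pin1 (a joint): how far bay1's vertical locking pin is down, m: 0 = up, 0.025 = fully home on its stop. Steel, shaft 14 mm thick, round flat head 30 mm wide. Head's top (the spot to strike) is 113 mm above the deck when up, 88 mm when home; tip 31 mm above the deck when up, 6 mm when home, tapered over its last 14 mm.
- bay2: bay identical to bay1; the order of the five along the platform differs at each start. All bays, mm from the origin: deck 88 wide, x = -95 to +50; two side rails 49 apart in the clear, 16 high, x = -32 to +24; back stop from x = +25; overhead guide arm 36 wide, x = -19 to +47, z = 46 to 66, which carries the pin.
- pin2 (a joint): the same for bay2's pin. All pins: spring and friction need about 7 N at the start of the travel, 10 N at the end; friction holds a pin wherever it is left, so it does not come back up.
- bay3: bay identical to bay1
- pin3 (a joint): the same for bay3's pin
- bay4: bay identical to bay1
- pin4 (a joint): the same for bay4's pin
- bay5: bay identical to bay1
- pin5 (a joint): the same for bay5's pin
- carrier1: loose aluminium tube carrier, 110 to 230 g, 122 mm long: a block 80 (x) x 40 (y) x 36 mm high with three blue caps 19 mm wide, 11 mm high on top; at its +x end a flat nose 40 mm wide, 18 mm high, with a square through-hole (the eye). Origin: underside, middle of the block. Block x = -40 to +40, nose tip +82, eye centre +60 mm. Grip across the block (y). None if absent.
- eye1 (a point): centre of carrier1's eye (hole 28 mm along x, 26 mm across) at its underside, 60 mm along +x from its origin
- carrier2: tube carrier identical to carrier1; None if absent
- eye2 (a point): centre of carrier2's eye (hole 28 mm along x, 26 mm across) at its underside, 60 mm along +x from its origin
- carrier3: tube carrier identical to carrier1; None if absent
- eye3 (a point): centre of carrier3's eye (hole 28 mm along x, 26 mm across) at its underside, 60 mm along +x from its origin
- carrier4: tube carrier identical to carrier1; None if absent
- eye4 (a point): centre of carrier4's eye (hole 28 mm along x, 26 mm across) at its underside, 60 mm along +x from its origin
- mallet: soft-faced mallet, about 360 g, standing on one flat face on the rubber mat: cylindrical white head 56 mm diameter, 80 mm high (axis vertical, z); wooden handle 20 mm wide, 26 mm high, level, its middle 40 mm above the origin, running from the head to 160 mm along -x. Origin: centre of the head's lower face
- mat: fixed grey rubber mat, 200 (x) x 110 (y) x 4 mm, origin at the centre of its underside: the mallet's place
- bottle: brown reagent bottle, 68 mm diameter, 150 mm high (bystander), origin at the centre of its underside
- tipbox: blue pipette tip box, 85 x 120 x 65 mm (bystander), origin at the centre of its underside
- tuberack: empty green tube rack, 70 x 160 x 28 mm (bystander), origin at the centre of its underside
- calculator: pocket calculator, 85 x 150 x 14 mm (bystander), origin at the centre of its underside
Things that resemble listed ones, but are neither listed nor needed, are in the scene too. Leave any red look-alike of the carrier4 alone. What is shaped like the carrier1 but yellow is not meant.

How it is judged:
By the outcome, as a careful person would: the job done as asked, in the order asked, and still so for the second after the job is handed in, with the robot touching nothing.
Of carrier1, carrier2, carrier3, carrier4 only 3 to 4 are there at a start; the rules pass over those that are not, and their reading is None.
At some moment in a run one of carrier1, carrier2, carrier3, carrier4 may be knocked a few centimetres aside while the robot is not near it.
It also fails if it takes over 210 s, if anything falls off the work surface, if the arm or the gripper's body presses on something with over 40 N, if the wrist force passes 120 N, or if a joint passes its speed limit or range.

## Working session

There is one attempt and no reset: what is moved stays moved. The work goes in short steps, Python scripts to look and compute and a tool call to move; the robot and the scene stay as the last step left them, time stands still between calls to the robot, and variables do not carry over. Pictures are saved under pics/ and viewed, at most 17 in all, crops included, and the job is handed in when it is done.

Besides the shell and the picture viewer there is one more tool, called by a JSON object that holds its "method" and its "body". send_rows: Moves the arm, as the interface text tells. Shifts and turns lie within -1 to 1; 1 stands for 250 mm of shift or 90 degrees of turn. Its arguments: {"type":"object","properties":{"moves":{"type":"array"},"grip":{"type":"number"}},"required":["moves"]}

```bash
mkdir -p pics; ls; python3 - <<'E'
from rig import readout, viewer
import cv2,numpy as np
s=readout.read_state()
print({k:np.round(v,3).tolist() for k,v in s.items()})
for n in ["scene","top"]:
    p,d=viewer.capture(n); cv2.imwrite(f"pics/{n}0.png",p[:,:,::-1]); np.savez(f"pics/{n}0.npz",p=p,d=d)
for n in ["scene","top","wrist"]:
    i=viewer.camera_info(n); print(n,{k:np.round(v,4).tolist() for k,v in i.items()})
E
```

```text
pics
{'time_s': 0.0, 'joint_positions': [58.527, 30.281, 82.155, -0.0, 67.688, -10.228], 'qvel': [-0.051, -0.061, 0.008, -0.01, 0.054, 0.005], 'tau': [-0.002, -44.005, -17.659, 0.063, 0.058, -0.0], 'position': [0.226, 0.582, 0.222], 'tcp_rot': [[-0.932, 0.362, -0.001], [0.362, 0.932, -0.002], [0.0, -0.002, -1.0]], 'force': [-0.33, 0.94, -0.276], 'moment': [-0.058, -0.023, -0.004], 'grasp_force': 0.0, 'opening': 0.998}
scene {'fx': 517.5815, 'fy': 517.5815, 'cx': 321.6785, 'cy': 201.8279, 'R': [[0.8897, 0.4565, 0.007], [0.3026, -0.5782, -0.7577], [-0.3419, 0.6762, -0.6526]], 't': [-0.4468, -0.0995, 1.9385]}
top {'fx': 447.1552, 'fy': 447.1552, 'cx': 327.4505, 'cy': 201.2567, 'R': [[-0.0083, -0.9997, -0.0216], [-0.9983, 0.0095, -0.057], [0.0572, 0.0211, -0.9981]], 't': [0.0287, 0.4752, 1.2454]}
wrist {'fx': 301.4526, 'fy': 301.4526, 'cx': 315.9793, 'cy': 200.1846, 'tool_from_camera': [[0.0001, -0.952, -0.3062, 0.0839], [1.0, 0.0003, -0.0007, 0.0009], [0.0007, -0.3062, 0.952, -0.1623], [0.0, 0.0, 0.0, 1.0]]}
```

View pics/scene0.png

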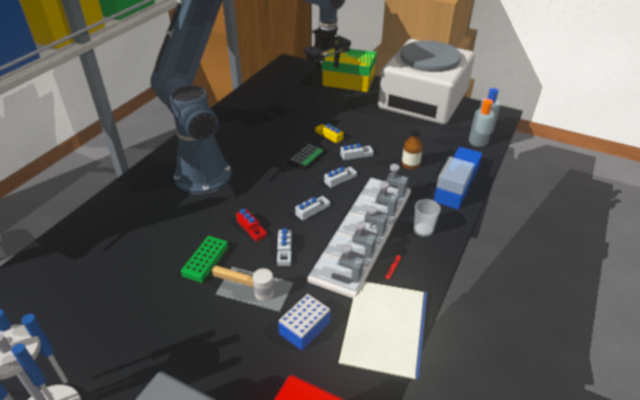

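View pics/top0.png

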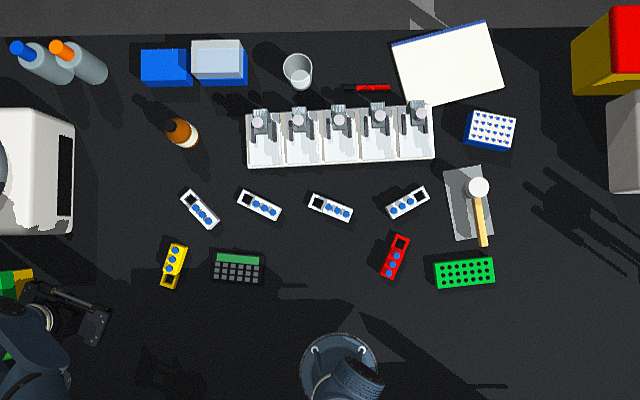

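The scene shows four white carriers with blue caps in front of the platform; the red one at (395,257) and the yellow one at (173,266) in the top view are look-alikes. Top view: five pins near (263..415, 115), mallet head at (478,187), mat at (467,203). Next I'll measure the carriers, pins and mallet.

```bash
cat > h.py <<'E'
from rig import readout, viewer, ticket
import numpy as np, cv2
def cap(name):
    s=readout.read_state(); p,d=viewer.capture(name); i=viewer.camera_info(name)
    if name=="wrist":
        T=np.array(i["tool_from_camera"]); A=np.eye(4); A[:3,:3]=s["tcp_rot"]; A[:3,3]=s["position"]
        M=A@T
    else:
        R=np.array(i["R"]); M=np.eye(4); M[:3,:3]=R.T; M[:3,3]=-R.T@np.array(i["t"])
    return p,d,i,M
def rays(i,M,uv):
    uv=np.asarray(uv,float); r=np.c_[(uv[:,0]-i["cx"])/i["fx"],(uv[:,1]-i["cy"])/i["fy"],np.ones(len(uv))]
    return r@M[:3,:3].T, M[:3,3]
def onplane(i,M,uv,z):
    r,c=rays(i,M,uv); return c+r*((z-c[2])/r[:,2])[:,None]
def cloud(d,i,M):
    v,u=np.mgrid[:d.shape[0],:d.shape[1]]
    r,c=rays(i,M,np.c_[u.ravel(),v.ravel()])
    W=(c+r*d.ravel()[:,None]).reshape(*d.shape,3); W[d==0]=np.nan; return W
def blue(p):
    h=cv2.cvtColor(p,cv2.COLOR_RGB2HSV); return (h[...,0]>98)&(h[...,0]<125)&(h[...,1]>120)&(h[...,2]>60)
def carriers(cam="top",zlift=0.0,show=True):
    """white carriers: block centre (from caps), yaw of nose, px"""
    p,d,i,M=cap(cam); W=cloud(d,i,M); z=W[...,2]-zlift
    m=((z>0.010)&(z<0.056)).astype(np.uint8); out=[]
    m[np.abs(p.astype(int)-128).sum(2)<0]=0
    n,l,st,ce=cv2.connectedComponentsWithStats(m,connectivity=4)
    b=blue(p); hsv=cv2.cvtColor(p,cv2.COLOR_RGB2HSV)
    for k in range(1,n):
        q=l==k; bb=q&b
        nb=q&~b
        if bb.sum()<25 or np.median(hsv[nb][:,1])>80 or np.median(hsv[nb][:,2])<90: continue
        v,u=np.nonzero(bb); B=onplane(i,M,np.c_[u,v],0.047+zlift)[:,:2]
        cv_,cu=np.nonzero(q); C=onplane(i,M,np.c_[cu,cv_],0.027+zlift)[:,:2]
        c=B.mean(0); e=np.linalg.eigh(np.cov((B-c).T)); ax=e[1][:,1]
        if ax@(C.mean(0)-c)<0: ax=-ax
        rect=cv2.minAreaRect(np.float32(C)*1000)
        out.append((c,np.degrees(np.arctan2(ax[1],ax[0])),(u.mean(),v.mean()),bb.sum(),np.round(rect[1],0)))
    if show:
        for o in out: print("carrier c",np.round(o[0],4),"yaw %.1f"%o[1],"px",np.round(o[2],0),"nblue",o[3],"rect",o[4],"std")
    return out
E
python3 - <<'E'
from h import *
carriers()
p,d,i,M=cap("top"); W=cloud(d,i,M); z=W[...,2]
m=((z>0.105)&(z<0.16)).astype(np.uint8); n,l,st,ce=cv2.connectedComponentsWithStats(m)
for k in range(1,n):
    if st[k,4]<15: continue
    q=W[l==k]; print("high",np.round(ce[k]),st[k,4],np.round(np.median(q,0),4),"z90 %.3f"%np.percentile(q[:,2],90))
for (u,v) in [(263,120),(298,120),(338,122),(378,116),(419,109),(478,187),(480,225),(455,228),(265,145),(415,145)]:
    print((u,v),np.round(W[v,u],3))
big=cv2.resize(p[90:260,170:500],None,fx=2.4,fy=2.4,interpolation=cv2.INTER_CUBIC); cv2.imwrite("pics/topcrop.png",big[:,:,::-1])
E
```

```text
carrier c [ 0.9425 -0.2895] yaw 104.3 px [438.  32.] nblue 263 rect [346. 756.] std
carrier c [0.8229 0.2953] yaw 111.4 px [229.  78.] nblue 333 rect [ 85. 156.] std
carrier c [ 0.4601 -0.1795] yaw -61.1 px [402. 205.] nblue 103 rect [ 40. 122.] std
carrier c [0.4412 0.3705] yaw 44.4 px [202. 214.] nblue 110 rect [121.  45.] std
carrier c [0.4577 0.1986] yaw 62.9 px [264. 208.] nblue 104 rect [121.  39.] std
carrier c [ 0.4486 -0.0034] yaw 67.5 px [337. 210.] nblue 98 rect [121.  40.] std
high [602.  60.] 1038 [ 0.8171 -0.6719  0.1321] z90 0.154
high [215.  57.] 1658 [0.8572 0.3179 0.1144] z90 0.117
high [37. 59.] 689 [0.8467 0.781  0.137 ] z90 0.144
high [74. 59.] 653 [0.8464 0.6817 0.1371] z90 0.144
high [634. 137.] 1056 [ 0.6317 -0.7619  0.1252] z90 0.136
high [420. 114.] 124 [ 0.6898 -0.2163  0.141 ] z90 0.144
high [379. 116.] 122 [ 0.6849 -0.112   0.1408] z90 0.144
high [ 47. 174.] 1650 [0.5458 0.7493 0.133 ] z90 0.155
high [298. 120.] 113 [0.6766 0.0955 0.1414] z90 0.145
high [339. 120.] 104 [ 0.6813 -0.0096  0.1188] z90 0.122
high [257. 123.] 117 [0.6717 0.2    0.141 ] z90 0.143
high [174. 128.] 325 [0.6619 0.4189 0.1216] z90 0.151
high [  4. 284.] 206 [0.2605 0.8636 0.1191] z90 0.129
high [  7. 357.] 45 [0.0796 0.8413 0.1299] z90 0.132
high [325. 368.] 212 [0.0542 0.0334 0.1319] z90 0.154
(263, 120) [0.689 0.193 0.096]
(298, 120) [0.676 0.095 0.145]
(338, 122) [ 0.676 -0.007  0.117]
(378, 116) [ 0.685 -0.109  0.14 ]
(419, 109) [ 0.701 -0.213  0.144]
(478, 187) [ 0.505 -0.374  0.088]
(480, 225) [ 0.405 -0.387  0.056]
(455, 228) [ 0.397 -0.334  0.001]
(265, 145) [0.636 0.199 0.023]
(415, 145) [ 0.629 -0.221  0.032]
  return _methods._mean(a, axis=axis, dtype=dtype,
  ret = ret.dtype.type(ret / rcount)
```

View pics/topcrop.png

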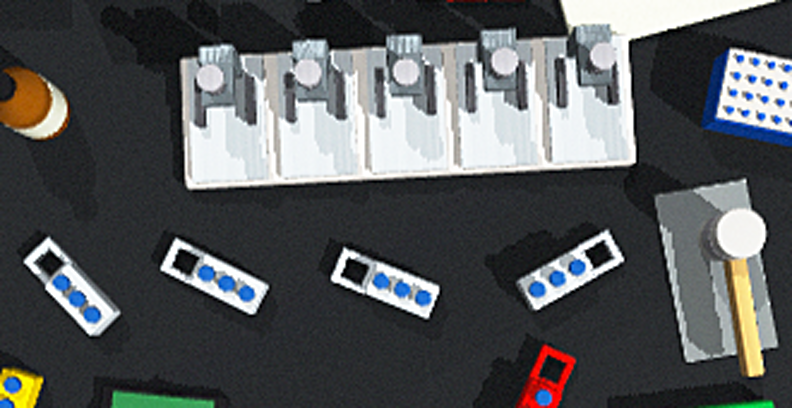

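Four pins stand up; the middle bay (y≈-0.01, head at 0.119 m) is already home, so I'll skip it. The four white carriers sit at about (0.441,0.371), (0.458,0.199), (0.449,-0.003) and (0.460,-0.180).

```bash
cat >> h.py <<'E'
from scipy.spatial.transform import Rotation as Ro
def down(a):
    c,s=np.cos(np.radians(a)),np.sin(np.radians(a)); return np.array([[c,s,0],[s,-c,0],[0,0,-1.]])
def plan(*tg,start=None):
    """targets (x,y,z,a): each its own call, chained from the previous target"""
    if start is None:
        s=readout.read_state(); P,R=np.array(s["position"]),np.array(s["tcp_rot"])
    else: P,R=np.array(start[:3]),down(start[3])
    for t in tg:
        Q=down(t[3]); sh=R.T@(np.array(t[:3])-P); rv=Ro.from_matrix(R.T@Q).as_rotvec(degrees=True)
        n=max(np.linalg.norm(sh)/0.05,np.linalg.norm(rv)/8.59)
        print(np.round(t,4),"->",np.round(np.r_[sh/0.25,rv/90],3).tolist(),"rows>=%.1f"%n); P,R=np.array(t[:3]),Q
def st():
    s=readout.read_state(); R=s["tcp_rot"]; print("t %.1f"%s["time_s"],"pos",np.round(s["position"],4),"a %.2f"%np.degrees(np.arctan2(R[1][0],R[0][0])),"tilt",np.round([R[0][2],R[1][2]],3),"F",np.round(s["force"],1),"op %.3f gf %.1f"%(s["opening"],s["grasp_force"]),"j6 %.0f"%s["joint_positions"][5])
E
python3 -c "
from h import *
plan((0.430,0.36,0.2,224.4))"
```

```text
[4.300e-01 3.600e-01 2.000e-01 2.244e+02] -> [-1.082, -0.533, 0.088, -0.001, -0.001, -0.729] rows>=7.6
```

{"method": "send_rows", "body": {"moves": [[-1,-0.53,0.09,0,0,-0.73],[-1,-0.53,0.09,0,0,-0.73],[-1,-0.53,0.09,0,0,-0.73],[-1,-0.53,0.09,0,0,-0.73],[-1,-0.53,0.09,0,0,-0.73],[-1,-0.53,0.09,0,0,-0.73],[-1,-0.53,0.09,0,0,-0.73],[-1,-0.53,0.09,0,0,-0.73],[-1,-0.53,0.09,0,0,-0.73],[-1,-0.53,0.09,0,0,-0.73],[-1,-0.53,0.09,0,0,-0.73],[-1,-0.53,0.09,0,0,-0.73]], "grip": 1}}

```text
time_s: 1.4
position: [0.4111, 0.3688, 0.2001]
tcp_rot: [[-0.714, -0.7, 0.0], [-0.7, 0.714, -0.0], [-0.0, -0.0, -1.0]]
force: [0.2, 0.2, -0.1]
opening: 1.002
grasp_force: 0.0
```

```bash
python3 - <<'E'
from h import *
st(); r=carriers("wrist"); p,*_=cap("wrist"); cv2.imwrite("pics/w1.png",p[:,:,::-1])
E
```

```text
t 1.4 pos [0.4111 0.3688 0.2001] a -135.56 tilt [ 0. -0.] F [ 0.2  0.2 -0.1] op 1.002 gf 0.0 j6 -104
carrier c [0.4564 0.2008] yaw 63.4 px [164. 101.] nblue 806 rect [123.  50.] std
carrier c [0.4409 0.3724] yaw 43.4 px [300. 205.] nblue 550 rect [120.  41.] std
```

View pics/w1.png

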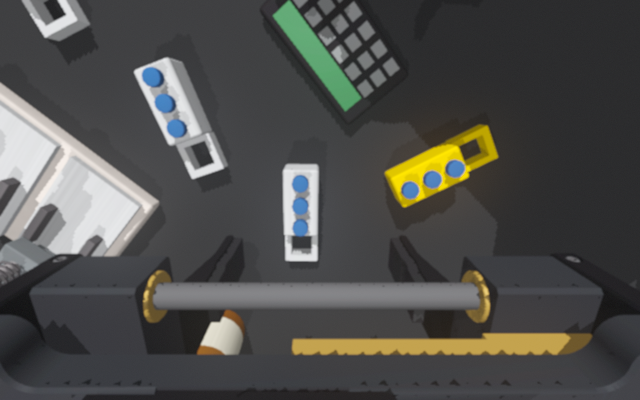

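The wrist picture shows the target carrier at (300,205) and its neighbour at (164,101), and both agree with the top view. Before grasping I'll fly once over the shaker to measure the bays at closer range.

```bash
python3 -c "
from h import *
plan((0.56,0.2,0.28,200),(0.74,-0.01,0.33,182.5))"
```

```text
[  0.56   0.2    0.28 200.  ] -> [0.048, -0.899, -0.32, 0.0, 0.0, 0.272] rows>=4.8
[ 7.400e-01 -1.000e-02  3.300e-01  1.825e+02] -> [-0.389, -1.036, -0.2, 0.0, 0.0, 0.194] rows>=5.6
```

{"method": "send_rows", "body": {"moves": [[0.05,-0.9,-0.32,0,0,0.27],[0.05,-0.9,-0.32,0,0,0.27],[0.05,-0.9,-0.32,0,0,0.27],[0.05,-0.9,-0.32,0,0,0.27],[0.05,-0.9,-0.32,0,0,0.27],[0.05,-0.9,-0.32,0,0,0.27],[0.05,-0.9,-0.32,0,0,0.27]]}}

```text
time_s: 2.2
position: [0.5602, 0.1987, 0.28]
tcp_rot: [[-0.939, -0.343, -0.0], [-0.343, 0.939, 0.001], [0.0, 0.001, -1.0]]
force: [0.2, 0.0, -0.5]
opening: 1.002
grasp_force: 0.0
```

{"method": "send_rows", "body": {"moves": [[-0.39,-1,-0.2,0,0,0.195],[-0.39,-1,-0.2,0,0,0.195],[-0.39,-1,-0.2,0,0,0.195],[-0.39,-1,-0.2,0,0,0.195],[-0.39,-1,-0.2,0,0,0.195],[-0.39,-1,-0.2,0,0,0.195],[-0.39,-1,-0.2,0,0,0.195],[-0.39,-1,-0.2,0,0,0.195],[-0.39,-1,-0.2,0,0,0.195],[-0.39,-1,-0.2,0,0,0.195]]}}

```text
time_s: 3.2
position: [0.7366, 0.0002, 0.3299]
tcp_rot: [[-0.999, -0.048, -0.001], [-0.048, 0.999, 0.001], [0.001, 0.001, -1.0]]
force: [-0.5, 0.0, -0.5]
opening: 1.0
grasp_force: 0.0
```

```bash
cat >> h.py <<'E'
def pins(cam):
    p,d,i,M=cap(cam); W=cloud(d,i,M); z=W[...,2]
    m=((z>0.108)&(z<0.156)&(W[...,0]>0.6)&(W[...,0]<0.75)&(np.abs(W[...,1])<0.27)).astype(np.uint8)
    n,l,s,ce=cv2.connectedComponentsWithStats(m); o=[]
    for k in range(1,n):
        if s[k,4]<40: continue
        q=W[l==k]; zt=np.median(q[:,2]); zt=0.143 if zt>0.131 else 0.118
        v,u=np.nonzero(l==k); (cx,cy),r=cv2.minEnclosingCircle(np.float32(onplane(i,M,np.c_[u,v],zt)[:,:2]*1000))
        c=onplane(i,M,ce[k][None],zt)[0]
        o.append(c); print(cam,"pin",np.round(c,4),"z %.4f"%np.median(q[:,2]),"circ",round(cx,1),round(cy,1),round(r,1),"px",np.round(ce[k]),s[k,4])
    o=np.array(o); o=o[np.argsort(-o[:,1])]
    if len(o)==5:
        k=np.arange(5)-2.; fx=np.polyfit(k,o[:,0],1); fy=np.polyfit(k,o[:,1],1)
        print("mid",fx[1].round(4),fy[1].round(4),"step",fx[0].round(4),fy[0].round(4),"yaw %.2f"%np.degrees(np.arctan2(fx[0],-fy[0])))
E
python3 - <<'E'
from h import *
st(); pins("wrist"); pins("top"); pins("scene")
p,*_=cap("wrist"); cv2.imwrite("pics/w2.png",p[:,:,::-1])
E
```

```text
t 3.2 pos [7.366e-01 2.000e-04 3.299e-01] a -177.26 tilt [-0.001  0.001] F [-0.5  0.  -0.5] op 1.000 gf 0.0 j6 -101
wrist pin [ 0.692 -0.211  0.143] z 0.1417 circ 691.5 -209.7 21.1 px [131. 130.] 751
wrist pin [ 0.6881 -0.1103  0.143 ] z 0.1417 circ 687.8 -109.9 16.6 px [220. 131.] 591
wrist pin [ 0.6842 -0.0077  0.118 ] z 0.1195 circ 684.4 -7.8 14.8 px [311. 130.] 477
wrist pin [0.6792 0.0951 0.143 ] z 0.1425 circ 679.8 94.5 16.4 px [402. 132.] 588
wrist pin [0.6745 0.1957 0.143 ] z 0.1416 circ 675.3 194.5 20.6 px [490. 132.] 735
mid 0.6836 -0.0076 step 0.0044 -0.1019 yaw 2.46
top pin [ 0.6894 -0.2166  0.143 ] z 0.1415 circ 689.4 -215.6 17.2 px [420. 114.] 120
top pin [ 0.6849 -0.1125  0.143 ] z 0.1407 circ 684.5 -113.7 16.3 px [379. 116.] 119
top pin [0.6714 0.1993 0.143 ] z 0.1413 circ 670.7 199.9 16.5 px [257. 123.] 116
scene pin [0.6807 0.183  0.143 ] z 0.1363 circ 679.5 184.3 32.2 px [394. 170.] 66
scene pin [0.683  0.0814 0.143 ] z 0.1380 circ 684.1 78.8 34.1 px [383. 187.] 96
scene pin [ 0.6835 -0.0103  0.118 ] z 0.1187 circ 683.4 -10.3 18.2 px [372. 209.] 65
scene pin [ 0.6914 -0.1244  0.143 ] z 0.1397 circ 695.3 -127.7 30.1 px [360. 227.] 104
scene pin [ 0.6956 -0.2282  0.143 ] z 0.1407 circ 696.7 -229.7 25.9 px [346. 250.] 112
mid 0.6868 -0.0197 step 0.0038 -0.1028 yaw 2.13
```

View pics/w2.png

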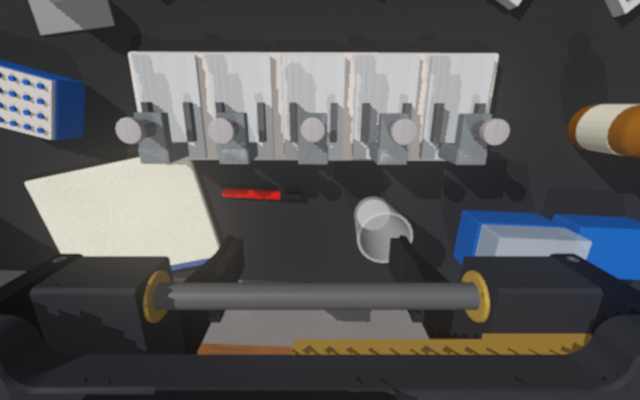

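```bash
python3 - <<'E'
from h import *
for cam in ["wrist","top"]:
    p,d,i,M=cap(cam); W=cloud(d,i,M); g=cv2.cvtColor(p,cv2.COLOR_RGB2GRAY)
    o=[]
    for k in range(5):
        e=np.array([.683,-.008])+(k-2)*np.array([.0045,-.1049]); zt=.118 if k==2 else .143
        # bright head disc at plane zt
        v,u=np.nonzero((np.hypot(W[...,0]-e[0],W[...,1]-e[1])<.03)&(np.abs(W[...,2]-zt)<.007)); P=onplane(i,M,np.c_[u,v],zt)[:,:2]
        (cx,cy),r=cv2.minEnclosingCircle(np.float32(P*1000)); o.append([P[:,0].mean(),P[:,1].mean()])
        print(cam,k,np.round(o[-1],4),len(P),"circ",round(cx,1),round(cy,1),round(r,1))
    o=np.array(o); k=np.arange(5)-2.; fx=np.polyfit(k,o[:,0],1); fy=np.polyfit(k,o[:,1],1); print(fx.round(4),fy.round(4))
    # platform top corners (z 22mm) outline
    m=((W[...,2]>.012)&(W[...,2]<.04)&(W[...,0]>.55)&(W[...,0]<.78)&(np.abs(W[...,1])<.29)).astype(np.uint8)
    n,l,s,c=cv2.connectedComponentsWithStats(m); q=1+np.argmax(s[1:,4]); v,u=np.nonzero(l==q); P=onplane(i,M,np.c_[u,v],.022)[:,:2]
    print("plat",np.round(cv2.minAreaRect(np.float32(P*1000)),1) if 0 else cv2.minAreaRect(np.float32(P*1000)))
E
```

```text
wrist 0 [0.675  0.1994] 586 circ 675.2 199.5 15.9
wrist 1 [0.6795 0.0959] 554 circ 679.4 95.8 15.3
wrist 2 [ 0.6842 -0.0077] 478 circ 684.4 -7.9 14.9
wrist 3 [ 0.6884 -0.1113] 550 circ 688.8 -111.1 15.4
wrist 4 [ 0.6929 -0.2149] 593 circ 693.0 -214.7 16.2
[0.0045 0.684 ] [-0.1036 -0.0077]
plat ((676.8544921875, -17.038543701171875), (183.15408325195312, 544.214111328125), 2.663059711456299)
top 0 [0.6724 0.2002] 106 circ 672.2 200.0 15.0
top 1 [nan nan] 0 circ 0.0 0.0 0.0
top 2 [nan nan] 0 circ 0.0 0.0 0.0
top 3 [ 0.6861 -0.1132] 105 circ 686.0 -113.1 15.1
top 4 [ 0.6903 -0.217 ] 111 circ 689.8 -217.7 15.5
[nan nan] [nan nan]
plat ((679.9407348632812, -160.93765258789062), (185.17013549804688, 261.4422302246094), 2.5055716037750244)<stdin>:9: RuntimeWarning: Mean of empty slice.
  ret = ret.dtype.type(ret / rcount)
```

```bash
python3 -c "
from h import *
carriers()
plan((0.56,0.2,0.25,205),(0.4322,0.3642,0.09,223.4),(0.4322,0.3642,0.006,223.4),(0.4322,0.3642,0.11,223.4),(.52,.24,.11,200))"
```

```text
carrier c [ 0.9418 -0.2868] yaw 104.3 px [437.  32.] nblue 257 rect [346. 478.] std
carrier c [0.8225 0.2976] yaw 110.1 px [229.  78.] nblue 343 rect [ 86. 157.] std
carrier c [ 0.4602 -0.1795] yaw -61.4 px [402. 205.] nblue 100 rect [ 40. 122.] std
carrier c [0.4548 0.3821] yaw 53.3 px [198. 209.] nblue 56 rect [104.  43.] std
carrier c [0.4698 0.2233] yaw -17.7 px [255. 203.] nblue 25 rect [56. 39.] std
carrier c [ 0.4393 -0.0256] yaw 72.5 px [346. 214.] nblue 34 rect [33. 40.] std
[5.60e-01 2.00e-01 2.50e-01 2.05e+02] -> [0.673, 0.839, 0.321, -0.0, 0.0, -0.249] rows>=5.6
[4.322e-01 3.642e-01 9.000e-02 2.234e+02] -> [0.186, 0.811, 0.64, 0.0, 0.0, -0.204] rows>=5.2
[4.322e-01 3.642e-01 6.000e-03 2.234e+02] -> [0.0, 0.0, 0.336, 0.0, 0.0, 0.0] rows>=1.7
[4.322e-01 3.642e-01 1.100e-01 2.234e+02] -> [0.0, 0.0, -0.416, 0.0, 0.0, 0.0] rows>=2.1
[5.2e-01 2.4e-01 1.1e-01 2.0e+02] -> [0.086, -0.602, 0.0, 0.0, 0.0, 0.26] rows>=3.0
  return _methods._mean(a, axis=axis, dtype=dtype,
  ret = ret.dtype.type(ret / rcount)
```

{"method": "send_rows", "body": {"moves": [[0.67,0.84,0.32,0,0,-0.25],[0.67,0.84,0.32,0,0,-0.25],[0.67,0.84,0.32,0,0,-0.25],[0.67,0.84,0.32,0,0,-0.25],[0.67,0.84,0.32,0,0,-0.25],[0.67,0.84,0.32,0,0,-0.25],[0.67,0.84,0.32,0,0,-0.25],[0.67,0.84,0.32,0,0,-0.25]]}}

```text
time_s: 4.35
position: [0.5611, 0.2005, 0.2504]
tcp_rot: [[-0.905, -0.426, 0.001], [-0.426, 0.905, -0.0], [-0.001, -0.001, -1.0]]
force: [0.4, 0.4, 0.8]
opening: 1.0
grasp_force: 0.0
```

{"method": "send_rows", "body": {"moves": [[0.186,0.811,0.4,0,0,-0.204],[0.186,0.811,0.4,0,0,-0.204],[0.186,0.811,0.4,0,0,-0.204],[0.186,0.811,0.4,0,0,-0.204],[0.186,0.811,0.4,0,0,-0.204],[0.186,0.811,0.4,0,0,-0.204],[0.186,0.811,0.4,0,0,-0.204],[0.186,0.811,0.4,0,0,-0.204],[0.186,0.811,0.4,0,0,-0.204]]}}

```text
time_s: 5.25
position: [0.435, 0.3632, 0.151]
tcp_rot: [[-0.728, -0.686, 0.002], [-0.686, 0.728, 0.001], [-0.002, -0.001, -1.0]]
force: [-0.4, 0.1, -0.7]
opening: 0.999
grasp_force: 0.0
```

```bash
python3 -W ignore - <<'E'
from h import *
st(); r=carriers("wrist")
r=[o for o in r if np.hypot(*(o[0]-[.441,.372]))<.06][0]
c,y=r[0],r[1]; u=np.array([np.cos(np.radians(y)),np.sin(np.radians(y))]); g=c-.012*u
B=np.array([.6738,.2018]); U=np.array([.99905,.0436]); f=B-.072*U; q=f-.1*U
plan((*g,.006,y+180),(*g,.12,y+180),(*q,.12,182.5),(*q,.040,182.5),(*f,.040,182.5),(*f,.0365,182.5))
E
```

```text
t 5.2 pos [0.435  0.3632 0.151 ] a -136.68 tilt [0.002 0.001] F [-0.4  0.1 -0.7] op 0.999 gf 0.0 j6 -105
carrier c [0.4562 0.2004] yaw 63.4 px [156.  86.] nblue 1239 rect [123.  49.] std
carrier c [0.4412 0.3724] yaw 43.6 px [319. 208.] nblue 801 rect [119.  41.] std
[4.325000e-01 3.641000e-01 6.000000e-03 2.235923e+02] -> [0.005, 0.009, 0.579, -0.0, 0.001, -0.003] rows>=2.9
[4.325000e-01 3.641000e-01 1.200000e-01 2.235923e+02] -> [0.0, 0.0, -0.456, 0.0, 0.0, 0.0] rows>=2.3
[5.020e-01 1.943e-01 1.200e-01 1.825e+02] -> [0.267, -0.683, 0.0, 0.0, 0.0, 0.457] rows>=4.8
[5.020e-01 1.943e-01 4.000e-02 1.825e+02] -> [0.0, 0.0, 0.32, 0.0, 0.0, 0.0] rows>=1.6
[6.019e-01 1.987e-01 4.000e-02 1.825e+02] -> [-0.4, -0.0, 0.0, 0.0, 0.0, 0.0] rows>=2.0
[6.019e-01 1.987e-01 3.650e-02 1.825e+02] -> [0.0, 0.0, 0.014, 0.0, 0.0, 0.0] rows>=0.1
```

{"method": "send_rows", "body": {"moves": [[0.005,0.009,0.4,0,0,-0.003],[0.005,0.009,0.5,0,0,-0.003],[0.005,0.009,0.579,0,0,-0.003],[0.005,0.009,0.579,0,0,-0.003],[0.005,0.009,0.579,0,0,-0.003],[0.005,0.009,0.579,0,0,-0.003]]}}

```text
time_s: 5.9
position: [0.4312, 0.3644, 0.0057]
tcp_rot: [[-0.723, -0.691, 0.001], [-0.691, 0.723, 0.0], [-0.001, -0.0, -1.0]]
force: [0.3, 0.2, -0.7]
opening: 1.0
grasp_force: 0.0
```

{"method": "send_rows", "body": {"moves": [[0,0,0,0,0,0],[0,0,0,0,0,0],[0,0,0,0,0,0],[0,0,0,0,0,0],[0,0,0,0,0,0],[0,0,0,0,0,0]], "grip": 0.3}}

```text
time_s: 6.5
position: [0.4302, 0.3648, 0.0053]
tcp_rot: [[-0.722, -0.691, 0.0], [-0.691, 0.722, -0.0], [0.0, -0.0, -1.0]]
force: [0.4, -0.0, -0.1]
opening: 0.538
grasp_force: 0.0
```

{"method": "send_rows", "body": {"moves": [[0,0,-0.1,0,0,0],[0,0,-0.25,0,0,0],[0,0,-0.456,0,0,0],[0,0,-0.456,0,0,0],[0,0,-0.456,0,0,0]]}}

```text
time_s: 7.0
position: [0.4307, 0.3651, 0.1204]
tcp_rot: [[-0.722, -0.691, 0.002], [-0.691, 0.722, 0.001], [-0.002, -0.001, -1.0]]
force: [-0.5, -0.1, -2.4]
opening: 0.456
grasp_force: 29.9
```

```bash
cat >> h.py <<'E'
U=np.array([.99905,.0436]); BAY={0:[.6738,.2018],1:[.6784,.0969],3:[.6876,-.1129],4:[.6922,-.2178]}
def insert(k,off=0.072,pre=.062):
    f=np.array(BAY[k])-off*U; q=f-pre*U
    plan((*q,.12,182.5),(*q,.040,182.5),(*f,.040,182.5),(*f,.0365,182.5))
E
python3 -W ignore - <<'E'
from h import *
st(); carriers("wrist",0.114); insert(0)
E
```

```text
t 7.0 pos [0.4307 0.3651 0.1204] a -136.26 tilt [0.002 0.001] F [-0.5 -0.1 -2.4] op 0.456 gf 29.9 j6 -105
carrier c [0.4172 0.3518] yaw 42.8 px [316. 254.] nblue 1045 rect [38. 78.] std
carrier c [0.4461 0.3787] yaw 53.7 px [315. 327.] nblue 605 rect [19. 37.] std
[5.399e-01 1.960e-01 1.200e-01 1.825e+02] -> [0.147, -0.792, -0.004, -0.0, -0.001, 0.458] rows>=4.8
[5.399e-01 1.960e-01 4.000e-02 1.825e+02] -> [0.0, 0.0, 0.32, 0.0, 0.0, 0.0] rows>=1.6
[6.019e-01 1.987e-01 4.000e-02 1.825e+02] -> [-0.248, -0.0, 0.0, 0.0, 0.0, 0.0] rows>=1.2
[6.019e-01 1.987e-01 3.650e-02 1.825e+02] -> [0.0, 0.0, 0.014, 0.0, 0.0, 0.0] rows>=0.1
```

```bash
python3 -W ignore - <<'E'
from h import *
p,d,i,M=cap("wrist"); W=cloud(d,i,M); b=blue(p)
T=np.array(readout.read_state()["position"])
n,l,s,c=cv2.connectedComponentsWithStats(b.astype(np.uint8))
for k in range(1,n):
    if s[k,4]>60: q=W[l==k]; print(np.round(c[k]),s[k,4],np.round(np.median(q,0),4),"z90 %.4f"%np.nanpercentile(q[:,2],90))
cv2.imwrite("pics/w3.png",p[:,:,::-1])
E
```

```text
[113.  55.] 639 [nan nan nan] z90 0.0481
[131.  91.] 558 [nan nan nan] z90 0.0481
[148. 125.] 485 [nan nan nan] z90 0.0480
[522. 174.] 367 [nan nan nan] z90 0.0479
[491. 189.] 328 [nan nan nan] z90 0.0478
[460. 203.] 340 [0.3439 0.4446 0.0469] z90 0.0479
[316. 252.] 946 [nan nan nan] z90 0.1427
[315. 279.] 96 [0.4359 0.3694 0.1359] z90 0.1381
[315. 327.] 600 [nan nan nan] z90 0.1421
```

View pics/w3.png

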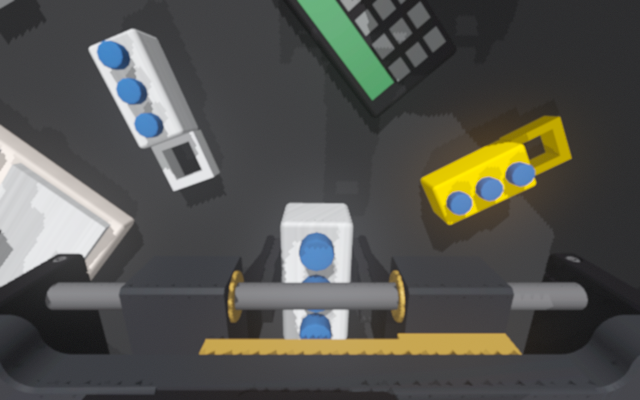

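The carrier hangs about 20 mm low in the fingers because they had not fully closed when the lift began. I'll set it down and regrip it.

{"method": "send_rows", "body": {"moves": [[0,0,0.2,0,0,0],[0,0,0.3,0,0,0],[0,0,0.34,0,0,0],[0,0,0.36,0,0,0],[0,0,0.372,0,0,0],[0,0,0.372,0,0,0]]}}

```text
time_s: 7.7
position: [0.4308, 0.365, 0.0266]
tcp_rot: [[-0.723, -0.691, 0.001], [-0.691, 0.723, 0.0], [-0.001, -0.0, -1.0]]
force: [0.9, -0.3, -1.7]
opening: 0.457
grasp_force: 29.9
```

{"method": "send_rows", "body": {"moves": [[0,0,0,0,0,0],[0,0,0,0,0,0],[0,0,0,0,0,0],[0,0,0.04,0,0,0],[0,0,0.085,0,0,0],[0,0,0.085,0,0,0],[0,0,0.085,0,0,0]], "grip": 0.75}}

```text
time_s: 8.4
position: [0.4297, 0.3645, 0.0042]
tcp_rot: [[-0.723, -0.691, -0.002], [-0.691, 0.723, -0.001], [0.002, 0.0, -1.0]]
force: [-0.0, 0.8, 0.8]
opening: 0.744
grasp_force: 0.0
```

{"method": "send_rows", "body": {"moves": [[0,0,0,0,0,0],[0,0,0,0,0,0],[0,0,0,0,0,0],[0,0,0,0,0,0],[0,0,0,0,0,0],[0,0,0,0,0,0],[0,0,0,0,0,0],[0,0,0,0,0,0]], "grip": 0.3}}

```text
time_s: 9.2
position: [0.4305, 0.3649, 0.0053]
tcp_rot: [[-0.723, -0.691, 0.0], [-0.691, 0.723, 0.0], [-0.0, -0.0, -1.0]]
force: [-0.2, -0.6, 2.2]
opening: 0.455
grasp_force: 29.9
```

{"method": "send_rows", "body": {"moves": [[0,0,-0.1,0,0,0],[0,0,-0.25,0,0,0],[0,0,-0.456,0,0,0],[0,0,-0.456,0,0,0],[0,0,-0.456,0,0,0]]}}

```text
time_s: 9.7
position: [0.4306, 0.365, 0.12]
tcp_rot: [[-0.723, -0.691, 0.002], [-0.691, 0.723, 0.001], [-0.002, -0.001, -1.0]]
force: [0.3, -0.4, -2.5]
opening: 0.457
grasp_force: 29.9
```

```bash
cat >> h.py <<'E'
def held():
    """held carrier from wrist: rear cap top z -> underside relative to TCP"""
    p,d,i,M=cap("wrist"); W=cloud(d,i,M); b=blue(p); T=np.array(readout.read_state()["position"])
    n,l,s,c=cv2.connectedComponentsWithStats(b.astype(np.uint8))
    for k in range(1,n):
        z=np.nanpercentile(W[l==k][:,2],85) if s[k,4]>60 else 0
        if z>0.1: print("held cap px",np.round(c[k]),s[k,4],"z %.4f"%z,"underside-TCP %.4f"%(z-.048-T[2]))
E
python3 -W ignore - <<'E'
from h import *
st(); held(); insert(0,.0726)
E
```

```text
t 9.7 pos [0.4306 0.365  0.12  ] a -136.26 tilt [0.002 0.001] F [ 0.3 -0.4 -2.5] op 0.457 gf 29.9 j6 -105
held cap px [316. 267.] 1011 z 0.1623 underside-TCP -0.0043
held cap px [316. 321.] 803 z 0.1624 underside-TCP -0.0042
[5.393e-01 1.959e-01 1.200e-01 1.825e+02] -> [0.148, -0.791, -0.006, -0.0, -0.001, 0.458] rows>=4.8
[5.393e-01 1.959e-01 4.000e-02 1.825e+02] -> [0.0, 0.0, 0.32, 0.0, 0.0, 0.0] rows>=1.6
[6.013e-01 1.986e-01 4.000e-02 1.825e+02] -> [-0.248, -0.0, 0.0, 0.0, 0.0, 0.0] rows>=1.2
[6.013e-01 1.986e-01 3.650e-02 1.825e+02] -> [0.0, 0.0, 0.014, 0.0, 0.0, 0.0] rows>=0.1
```

{"method": "send_rows", "body": {"moves": [[0.148,-0.791,-0.006,0,0,0.458],[0.148,-0.791,-0.006,0,0,0.458],[0.148,-0.791,-0.006,0,0,0.458],[0.148,-0.791,-0.006,0,0,0.458],[0.148,-0.791,-0.006,0,0,0.458],[0.148,-0.791,-0.006,0,0,0.458],[0.148,-0.791,-0.006,0,0,0.458],[0.148,-0.791,-0.006,0,0,0.458],[0.148,-0.791,-0.006,0,0,0.458]]}}

```text
time_s: 10.65
position: [0.5392, 0.1974, 0.1201]
tcp_rot: [[-0.999, -0.047, -0.001], [-0.047, 0.999, -0.0], [0.001, -0.0, -1.0]]
force: [1.0, -0.5, -1.7]
opening: 0.46
grasp_force: 29.9
```

```bash
python3 -W ignore - <<'E'
from h import *
st(); insert(0,.0726)
p,d,i,M=cap("top"); cv2.imwrite("pics/t1.png",cv2.resize(p[80:260,180:440],None,fx=3,fy=3,interpolation=cv2.INTER_CUBIC)[:,:,::-1])
E
```

```text
t 10.7 pos [0.5392 0.1974 0.1201] a -177.31 tilt [-0.001 -0.   ] F [ 1.  -0.5 -1.7] op 0.460 gf 29.9 j6 -84
[5.393e-01 1.959e-01 1.200e-01 1.825e+02] -> [-0.0, -0.006, 0.0, -0.0, -0.001, 0.002] rows>=0.0
[5.393e-01 1.959e-01 4.000e-02 1.825e+02] -> [0.0, 0.0, 0.32, 0.0, 0.0, 0.0] rows>=1.6
[6.013e-01 1.986e-01 4.000e-02 1.825e+02] -> [-0.248, -0.0, 0.0, 0.0, 0.0, 0.0] rows>=1.2
[6.013e-01 1.986e-01 3.650e-02 1.825e+02] -> [0.0, 0.0, 0.014, 0.0, 0.0, 0.0] rows>=0.1
```

View pics/t1.png

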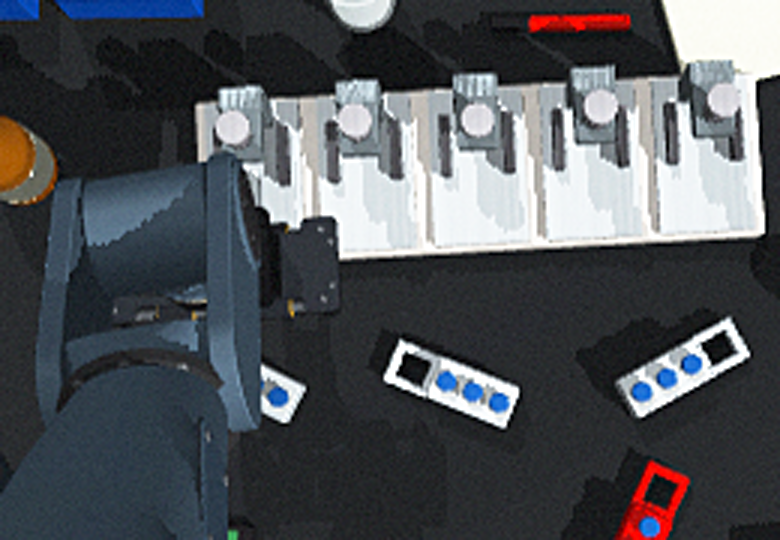

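The arm hides the bay in this view, so I'll descend and slide in slowly, watching the force.

{"method": "send_rows", "body": {"moves": [[0,-0.003,0.15,0,0,0.002],[0,-0.005,0.25,0,0,0.002],[0,-0.005,0.32,0,0,0.002],[0,-0.005,0.32,0,0,0.002],[0,-0.005,0.32,0,0,0.002]]}}

```text
time_s: 11.2
position: [0.5403, 0.1956, 0.0407]
tcp_rot: [[-0.999, -0.042, -0.0], [-0.042, 0.999, -0.0], [0.0, -0.0, -1.0]]
force: [0.6, -0.0, -1.9]
opening: 0.453
grasp_force: 29.9
```

{"method": "send_rows", "body": {"moves": [[-0.03,0,0,0,0,0],[-0.06,0,0,0,0,0],[-0.08,0,0,0,0,0],[-0.1,0,0,0,0,0],[-0.12,0,0,0,0,0],[-0.12,0,0,0,0,0],[-0.12,0,0,0,0,0]]}}

```text
time_s: 11.9
position: [0.5701, 0.1962, 0.0404]
tcp_rot: [[-0.999, -0.041, -0.001], [-0.041, 0.999, -0.0], [0.001, -0.0, -1.0]]
force: [-0.4, -0.6, -2.4]
opening: 0.451
grasp_force: 29.9
```

```bash
python3 -W ignore - <<'E'
from h import *
st(); insert(0,.0726)
E
```

```text
t 11.9 pos [0.5701 0.1962 0.0404] a -177.67 tilt [-0.001 -0.   ] F [-0.4 -0.6 -2.4] op 0.451 gf 29.9 j6 -84
[5.393e-01 1.959e-01 1.200e-01 1.825e+02] -> [0.123, 0.004, -0.318, -0.0, -0.0, -0.002] rows>=1.7
[5.393e-01 1.959e-01 4.000e-02 1.825e+02] -> [0.0, 0.0, 0.32, 0.0, 0.0, 0.0] rows>=1.6
[6.013e-01 1.986e-01 4.000e-02 1.825e+02] -> [-0.248, -0.0, 0.0, 0.0, 0.0, 0.0] rows>=1.2
[6.013e-01 1.986e-01 3.650e-02 1.825e+02] -> [0.0, 0.0, 0.014, 0.0, 0.0, 0.0] rows>=0.1
```

{"method": "send_rows", "body": {"moves": [[-0.03,0.004,0,0,0,0],[-0.06,0.004,0,0,0,0],[-0.09,0.004,0,0,0,0],[-0.11,0.004,0,0,0,0],[-0.124,0.004,0,0,0,0],[-0.124,0.004,0,0,0,0],[-0.124,0.004,0.01,0,0,0],[-0.124,0.004,0.018,0,0,0],[-0.124,0.004,0.018,0,0,0],[-0.124,0.004,0.018,0,0,0]]}}

```text
time_s: 12.9
position: [0.6007, 0.1986, 0.0357]
tcp_rot: [[-0.999, -0.041, -0.001], [-0.041, 0.999, -0.0], [0.001, -0.0, -1.0]]
force: [-1.8, -0.2, -2.8]
opening: 0.457
grasp_force: 29.9
```

```bash
python3 -W ignore - <<'E'
from h import *
st(); held(); print(np.array(BAY[0])-.0726*U)
E
```

```text
t 12.9 pos [0.6007 0.1986 0.0357] a -177.66 tilt [-0.001 -0.   ] F [-1.8 -0.2 -2.8] op 0.457 gf 29.9 j6 -84
[0.60126897 0.19863464]
```

```bash
python3 -W ignore - <<'E'
from h import *
plan((.6007,.1986,.15,182.3),(.4508,.1897,.15,243.4))
E
```

```text
[6.007e-01 1.986e-01 1.500e-01 1.823e+02] -> [0.001, 0.0, -0.457, -0.0, -0.001, 0.0] rows>=2.3
[4.508e-01 1.897e-01 1.500e-01 2.434e+02] -> [0.601, -0.012, 0.0, 0.0, 0.0, -0.679] rows>=7.1
```

{"method": "send_rows", "body": {"moves": [[0,0,0,0,0,0],[0,0,0,0,0,0],[0,0,0,0,0,0],[0,0,0,0,0,0],[0,0,-0.1,0,0,0],[0,0,-0.25,0,0,0],[0,0,-0.457,0,0,0],[0,0,-0.457,0,0,0]], "grip": 0.75}}

```text
time_s: 13.75
position: [0.6064, 0.1995, 0.1576]
tcp_rot: [[-0.999, -0.041, 0.015], [-0.041, 0.999, 0.002], [-0.015, 0.002, -1.0]]
force: [0.7, 0.1, 0.8]
opening: 0.748
grasp_force: 0.0
```

{"method": "send_rows", "body": {"moves": [[0.601,-0.012,0,0,0,-0.679],[0.601,-0.012,0,0,0,-0.679],[0.601,-0.012,0,0,0,-0.679],[0.601,-0.012,0,0,0,-0.679],[0.601,-0.012,0,0,0,-0.679],[0.601,-0.012,0,0,0,-0.679],[0.601,-0.012,0,0,0,-0.679],[0.601,-0.012,0,0,0,-0.679],[0.601,-0.012,0,0,0,-0.679],[0.601,-0.012,0,0,0,-0.679],[0.601,-0.012,0,0,0,-0.679]]}}

```text
time_s: 14.85
position: [0.4513, 0.1894, 0.1503]
tcp_rot: [[-0.448, -0.894, 0.0], [-0.894, 0.448, 0.0], [-0.0, 0.0, -1.0]]
force: [0.0, -0.1, 0.8]
opening: 0.751
grasp_force: 0.0
```

```bash
cat >> h.py <<'E'
def grasp(near,cam="wrist",flip=180):
    r=carriers(cam); r=min(r,key=lambda o:np.hypot(*(o[0]-near))); c,y=r[0],r[1]
    u=np.array([np.cos(np.radians(y)),np.sin(np.radians(y))]); g=c-.012*u
    print("grasp",np.round(c,4),round(y,1)); plan((*g,.006,y+flip),(*g,.12,y+flip))
def loaded(cam="top"):
    p,d,i,M=cap(cam); W=cloud(d,i,M)
    for k,b in BAY.items():
        q=blue(p)&(np.hypot(W[...,0]-(b[0]-.06),W[...,1]-(b[1]-.003))<.055)
        if q.sum()<20: continue
        v,u=np.nonzero(q); P=onplane(i,M,np.c_[u,v],.077)[:,:2]; c=P.mean(0); ax=np.linalg.eigh(np.cov((P-c).T))[1][:,1]; ax=ax*np.sign(ax[0])
        e=c+.06*ax-b; print(cam,"bay",k,"centre",np.round(c,4),"yaw %.1f"%np.degrees(np.arctan2(ax[1],ax[0])),"eye-bay along %.4f across %.4f"%(e@U,e@[-U[1],U[0]]),len(P))
E
python3 -W ignore - <<'E'
from h import *
st(); grasp([.4562,.2004]); loaded("top"); loaded("scene"); loaded("wrist")
p,d,i,M=cap("scene"); cv2.imwrite("pics/s1.png",cv2.resize(p[120:300,270:450],None,fx=3.3,fy=3.3,interpolation=cv2.INTER_CUBIC)[:,:,::-1])
E
```

```text
t 14.8 pos [0.4513 0.1894 0.1503] a -116.63 tilt [0. 0.] F [ 0.  -0.1  0.8] op 0.751 gf 0.0 j6 -144
carrier c [0.4591 0.024 ] yaw 109.6 px [213.  22.] nblue 489 rect [78. 45.] std
carrier c [0.4578 0.1991] yaw 62.9 px [315. 210.] nblue 813 rect [120.  41.] std
grasp [0.4578 0.1991] 62.9
[4.524000e-01 1.884000e-01 6.000000e-03 2.429298e+02] -> [0.002, -0.006, 0.577, 0.0, -0.0, 0.005] rows>=2.9
[4.524000e-01 1.884000e-01 1.200000e-01 2.429298e+02] -> [0.0, 0.0, -0.456, 0.0, 0.0, 0.0] rows>=2.3
top bay 0 centre [0.6164 0.1974] yaw 2.5 eye-bay along 0.0024 across -0.0019 112
scene bay 0 centre [0.6094 0.1981] yaw 5.2 eye-bay along -0.0045 across 0.0019 37
```

View pics/s1.png

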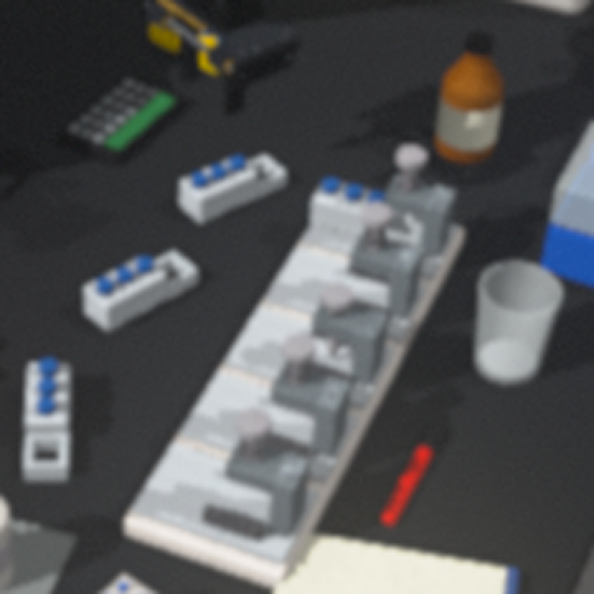

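{"method": "send_rows", "body": {"moves": [[0.002,-0.006,0.3,0,0,0.005],[0.002,-0.006,0.5,0,0,0.005],[0.002,-0.006,0.577,0,0,0.005],[0.002,-0.006,0.577,0,0,0.005],[0.002,-0.006,0.577,0,0,0.005],[0.002,-0.006,0.577,0,0,0.005]]}}

```text
time_s: 15.7
position: [0.4524, 0.1883, 0.006]
tcp_rot: [[-0.454, -0.891, -0.0], [-0.891, 0.454, -0.0], [0.0, 0.0, -1.0]]
force: [0.0, -0.1, -0.7]
opening: 0.748
grasp_force: 0.0
```

{"method": "send_rows", "body": {"moves": [[0,0,0,0,0,0],[0,0,0,0,0,0],[0,0,0,0,0,0],[0,0,0,0,0,0],[0,0,0,0,0,0],[0,0,0,0,0,0],[0,0,0,0,0,0],[0,0,0,0,0,0]], "grip": 0.3}}

```text
time_s: 16.5
position: [0.4524, 0.1884, 0.0064]
tcp_rot: [[-0.454, -0.891, 0.0], [-0.891, 0.454, 0.0], [-0.0, -0.0, -1.0]]
force: [-1.5, 0.5, 5.2]
opening: 0.456
grasp_force: 30.0
```

{"method": "send_rows", "body": {"moves": [[0,0,-0.1,0,0,0],[0,0,-0.25,0,0,0],[0,0,-0.456,0,0,0],[0,0,-0.456,0,0,0],[0,0,-0.456,0,0,0]]}}

```text
time_s: 17.0
position: [0.4529, 0.1884, 0.1209]
tcp_rot: [[-0.454, -0.891, 0.003], [-0.891, 0.454, 0.0], [-0.002, -0.002, -1.0]]
force: [-0.7, -0.7, -1.9]
opening: 0.456
grasp_force: 30.0
```

```bash
python3 -W ignore - <<'E'
from h import *
st(); held(); insert(1,.072)
E
```

```text
t 17.0 pos [0.4529 0.1884 0.1209] a -117.00 tilt [0.003 0.   ] F [-0.7 -0.7 -1.9] op 0.456 gf 30.0 j6 -143
held cap px [316. 263.] 1222 z 0.1620 underside-TCP -0.0056
held cap px [316. 318.] 582 z 0.1621 underside-TCP -0.0055
[5.445e-01 9.110e-02 1.200e-01 1.825e+02] -> [0.178, -0.507, -0.002, 0.0, -0.001, 0.672] rows>=7.0
[5.445e-01 9.110e-02 4.000e-02 1.825e+02] -> [0.0, 0.0, 0.32, 0.0, 0.0, 0.0] rows>=1.6
[6.065e-01 9.380e-02 4.000e-02 1.825e+02] -> [-0.248, -0.0, 0.0, 0.0, 0.0, 0.0] rows>=1.2
[6.065e-01 9.380e-02 3.650e-02 1.825e+02] -> [0.0, 0.0, 0.014, 0.0, 0.0, 0.0] rows>=0.1
```

{"method": "send_rows", "body": {"moves": [[0.178,-0.507,-0.002,0,0,0.672],[0.178,-0.507,-0.002,0,0,0.672],[0.178,-0.507,-0.002,0,0,0.672],[0.178,-0.507,-0.002,0,0,0.672],[0.178,-0.507,-0.002,0,0,0.672],[0.178,-0.507,-0.002,0,0,0.672],[0.178,-0.507,-0.002,0,0,0.672],[0.178,-0.507,-0.002,0,0,0.672],[0.178,-0.507,-0.002,0,0,0.672],[0.178,-0.507,-0.002,0,0,0.672],[0.178,-0.507,-0.002,0,0,0.672],[0.178,-0.507,-0.002,0,0,0.672]]}}

```text
time_s: 18.25
position: [0.545, 0.0912, 0.1205]
tcp_rot: [[-0.999, -0.045, -0.0], [-0.045, 0.999, 0.0], [0.0, 0.0, -1.0]]
force: [0.6, 0.5, -1.4]
opening: 0.458
grasp_force: 30.0
```

{"method": "send_rows", "body": {"moves": [[0,0,0.15,0,0,0],[0,0,0.25,0,0,0],[0,0,0.32,0,0,0],[0,0,0.32,0,0,0],[0,0,0.32,0,0,0],[0,0,0.32,0,0,0]]}}

```text
time_s: 18.85
position: [0.5461, 0.0911, 0.0417]
tcp_rot: [[-0.999, -0.044, 0.002], [-0.044, 0.999, -0.0], [-0.002, -0.0, -1.0]]
force: [0.3, -0.3, -1.2]
opening: 0.457
grasp_force: 30.0
```

```bash
python3 -W ignore - <<'E'
from h import *
st(); insert(1,.072)
E
```

```text
t 18.9 pos [0.5461 0.0911 0.0417] a -177.47 tilt [ 0.002 -0.   ] F [ 0.3 -0.3 -1.2] op 0.457 gf 30.0 j6 -95
[5.445e-01 9.110e-02 1.200e-01 1.825e+02] -> [0.006, -0.0, -0.313, -0.0, 0.002, 0.0] rows>=1.6
[5.445e-01 9.110e-02 4.000e-02 1.825e+02] -> [0.0, 0.0, 0.32, 0.0, 0.0, 0.0] rows>=1.6
[6.065e-01 9.380e-02 4.000e-02 1.825e+02] -> [-0.248, -0.0, 0.0, 0.0, 0.0, 0.0] rows>=1.2
[6.065e-01 9.380e-02 3.650e-02 1.825e+02] -> [0.0, 0.0, 0.014, 0.0, 0.0, 0.0] rows>=0.1
```

{"method": "send_rows", "body": {"moves": [[-0.03,0,0.005,0,0,0],[-0.06,0,0.005,0,0,0],[-0.09,0,0.005,0,0,0],[-0.12,0,0.005,0,0,0],[-0.15,0,0.005,0,0,0],[-0.18,0,0.005,0,0,0],[-0.21,0,0.005,0,0,0],[-0.23,0,0.005,0,0,0],[-0.24,0,0.005,0,0,0],[-0.24,0,0.012,0,0,0],[-0.24,0,0.02,0,0,0],[-0.24,0,0.02,0,0,0]]}}

```text
time_s: 20.05
position: [0.605, 0.0938, 0.0364]
tcp_rot: [[-0.999, -0.044, 0.0], [-0.044, 0.999, -0.0], [-0.0, -0.0, -1.0]]
force: [-1.3, -1.2, 4.4]
opening: 0.457
grasp_force: 30.0
```

```bash
python3 -W ignore - <<'E'
from h import *
st(); print(np.array(BAY[1])-.072*U)
s=readout.read_state(); P=s["position"]
carriers("top")
c=np.array([.4486,-.0034]); 
plan((P[0],P[1],.2,182.5),(.5,.04,.2,125),(.444,-.0145,.15,67.5),start=(*P,182.5))
E
```

```text
t 20.1 pos [0.605  0.0938 0.0364] a -177.48 tilt [ 0. -0.] F [-1.3 -1.2  4.4] op 0.457 gf 30.0 j6 -94
[0.6064684 0.0937608]
carrier c [ 0.942  -0.2882] yaw 104.2 px [438.  32.] nblue 267 rect [346. 563.] std
carrier c [ 0.4601 -0.1794] yaw -61.1 px [402. 205.] nblue 102 rect [ 40. 122.] std
carrier c [ 0.4486 -0.0031] yaw 67.7 px [337. 210.] nblue 100 rect [121.  40.] std
[6.050e-01 9.380e-02 2.000e-01 1.825e+02] -> [0.0, 0.0, -0.654, 0.0, 0.0, 0.0] rows>=3.3
[5.00e-01 4.00e-02 2.00e-01 1.25e+02] -> [0.429, -0.197, 0.0, 0.0, 0.0, 0.639] rows>=6.7
[ 4.44e-01 -1.45e-02  1.50e-01  6.75e+01] -> [-0.05, -0.309, 0.2, 0.0, 0.0, 0.639] rows>=6.7
```

{"method": "send_rows", "body": {"moves": [[0,0,0,0,0,0],[0,0,0,0,0,0],[0,0,0,0,0,0],[0,0,0,0,0,0],[0,0,-0.1,0,0,0],[0,0,-0.25,0,0,0],[0,0,-0.45,0,0,0],[0,0,-0.654,0,0,0],[0,0,-0.654,0,0,0]], "grip": 0.75}}

```text
time_s: 21.0
position: [0.61, 0.0938, 0.2067]
tcp_rot: [[-0.999, -0.044, 0.016], [-0.044, 0.999, -0.0], [-0.016, -0.001, -1.0]]
force: [0.9, -0.6, -0.1]
opening: 0.749
grasp_force: 0.0
```

{"method": "send_rows", "body": {"moves": [[0.43,-0.197,0,0,0,0.639],[0.43,-0.197,0,0,0,0.639],[0.43,-0.197,0,0,0,0.639],[0.43,-0.197,0,0,0,0.639],[0.43,-0.197,0,0,0,0.639],[0.43,-0.197,0,0,0,0.639],[0.43,-0.197,0,0,0,0.639],[0.43,-0.197,0,0,0,0.639],[0.43,-0.197,0,0,0,0.639]]}}

```text
time_s: 21.9
position: [0.4994, 0.0399, 0.1986]
tcp_rot: [[-0.575, 0.818, -0.001], [0.818, 0.575, 0.0], [0.001, -0.001, -1.0]]
force: [-0.1, -0.6, -0.2]
opening: 0.752
grasp_force: 0.0
```

{"method": "send_rows", "body": {"moves": [[-0.05,-0.309,0.2,0,0,0.639],[-0.05,-0.309,0.2,0,0,0.639],[-0.05,-0.309,0.2,0,0,0.639],[-0.05,-0.309,0.2,0,0,0.639],[-0.05,-0.309,0.2,0,0,0.639],[-0.05,-0.309,0.2,0,0,0.639],[-0.05,-0.309,0.2,0,0,0.639],[-0.05,-0.309,0.2,0,0,0.639],[-0.05,-0.309,0.2,0,0,0.639],[-0.05,-0.309,0.2,0,0,0.639]]}}

```text
time_s: 22.9
position: [0.4437, -0.0147, 0.149]
tcp_rot: [[0.381, 0.925, -0.0], [0.925, -0.381, -0.0], [-0.0, -0.0, -1.0]]
force: [0.3, -0.1, -0.5]
opening: 0.756
grasp_force: 0.0
```

```bash
python3 -W ignore - <<'E'
from h import *
st(); loaded("top"); carriers("top"); print(); grasp([.4486,-.0034],flip=0)
p,d,i,M=cap("wrist"); cv2.imwrite("pics/w4.png",p[:,:,::-1])
E
```

```text
t 22.9 pos [ 0.4437 -0.0147  0.149 ] a 67.62 tilt [-0. -0.] F [ 0.3 -0.1 -0.5] op 0.756 gf 0.0 j6 6
top bay 0 centre [0.6166 0.1975] yaw 2.3 eye-bay along 0.0027 across -0.0020 112
top bay 1 centre [0.6176 0.0934] yaw 3.0 eye-bay along -0.0009 across -0.0003 107
carrier c [ 0.9418 -0.2872] yaw 104.2 px [438.  32.] nblue 263 rect [346. 756.] std
carrier c [0.8231 0.2957] yaw 111.9 px [229.  78.] nblue 332 rect [ 87. 156.] std
carrier c [ 0.4601 -0.1798] yaw -61.4 px [402. 205.] nblue 104 rect [ 40. 122.] std

carrier c [0.4505 0.0005] yaw 67.4 px [316. 183.] nblue 841 rect [124.  41.] std
carrier c [ 0.4558 -0.1666] yaw -60.7 px [380. 322.] nblue 381 rect [30. 75.] std
grasp [0.4505 0.0005] 67.4
[ 4.45900e-01 -1.06000e-02  6.00000e-03  6.74206e+01] -> [0.019, 0.002, 0.572, -0.0, 0.0, 0.001] rows>=2.9
[ 4.45900e-01 -1.06000e-02  1.20000e-01  6.74206e+01] -> [0.0, 0.0, -0.456, 0.0, 0.0, 0.0] rows>=2.3
```

View pics/w4.png

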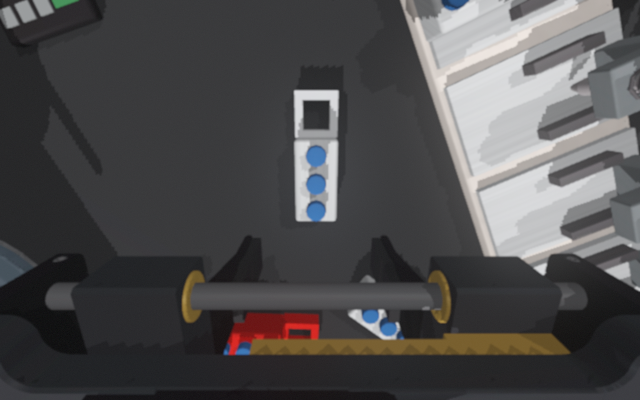

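{"method": "send_rows", "body": {"moves": [[0.006,0.002,0.3,0,0,0.001],[0.006,0.002,0.5,0,0,0.001],[0.006,0.002,0.572,0,0,0.001],[0.006,0.002,0.572,0,0,0.001],[0.006,0.002,0.572,0,0,0.001],[0.006,0.002,0.572,0,0,0.001]]}}

```text
time_s: 23.7
position: [0.4448, -0.0135, 0.0059]
tcp_rot: [[0.384, 0.923, -0.0], [0.923, -0.384, 0.0], [-0.0, -0.0, -1.0]]
force: [-0.5, -0.4, -0.2]
opening: 0.751
grasp_force: 0.0
```

{"method": "send_rows", "body": {"moves": [[0,0,0,0,0,0],[0,0,0,0,0,0],[0,0,0,0,0,0],[0,0,0,0,0,0],[0,0,0,0,0,0],[0,0,0,0,0,0],[0,0,0,0,0,0],[0,0,0,0,0,0]], "grip": 0.3}}

```text
time_s: 24.5
position: [0.4447, -0.0135, 0.0064]
tcp_rot: [[0.384, 0.923, 0.0], [0.923, -0.384, -0.0], [0.0, 0.0, -1.0]]
force: [-0.4, 0.5, 6.1]
opening: 0.461
grasp_force: 30.0
```

{"method": "send_rows", "body": {"moves": [[0,0,-0.1,0,0,0],[0,0,-0.25,0,0,0],[0,0,-0.456,0,0,0],[0,0,-0.456,0,0,0],[0,0,-0.456,0,0,0]]}}

```text
time_s: 25.0
position: [0.4453, -0.0137, 0.1209]
tcp_rot: [[0.384, 0.923, 0.003], [0.923, -0.384, -0.001], [0.0, 0.003, -1.0]]
force: [-0.3, -0.3, -2.5]
opening: 0.461
grasp_force: 30.0
```

```bash
sed -i 's/def insert(k,off=0.072,pre=.062):/def insert(k,off=0.072,pre=.062,a=182.5):/; s/\.12,182\.5/.12,a/; s/\.040,182\.5/.040,a/g; s/\.0365,182\.5/.0365,a/' h.py; python3 -W ignore - <<'E'
from h import *
st(); held(); insert(3,.073,a=2.5)
E
```

```text
t 25.0 pos [ 0.4453 -0.0137  0.1209] a 67.41 tilt [ 0.003 -0.001] F [-0.3 -0.3 -2.5] op 0.461 gf 30.0 j6 6
held cap px [315. 212.] 1341 z 0.1621 underside-TCP -0.0055
held cap px [316. 263.] 1231 z 0.1621 underside-TCP -0.0056
held cap px [316. 319.] 632 z 0.1622 underside-TCP -0.0055
held cap px [369. 333.] 94 z 0.1738 underside-TCP 0.0061
[ 0.5527 -0.1188  0.12    2.5   ] -> [-0.222, 0.563, -0.002, -0.0, 0.0, 0.721] rows>=7.6
[ 0.5527 -0.1188  0.04    2.5   ] -> [0.0, 0.0, 0.32, 0.0, 0.0, 0.0] rows>=1.6
[ 0.6147 -0.1161  0.04    2.5   ] -> [0.248, 0.0, 0.0, 0.0, 0.0, 0.0] rows>=1.2
[ 0.6147 -0.1161  0.0365  2.5   ] -> [0.0, 0.0, 0.014, 0.0, 0.0, 0.0] rows>=0.1
```

{"method": "send_rows", "body": {"moves": [[-0.222,0.563,-0.002,0,0,0.721],[-0.222,0.563,-0.002,0,0,0.721],[-0.222,0.563,-0.002,0,0,0.721],[-0.222,0.563,-0.002,0,0,0.721],[-0.222,0.563,-0.002,0,0,0.721],[-0.222,0.563,-0.002,0,0,0.721],[-0.222,0.563,-0.002,0,0,0.721],[-0.222,0.563,-0.002,0,0,0.721],[-0.222,0.563,-0.002,0,0,0.721],[-0.222,0.563,-0.002,0,0,0.721],[-0.222,0.563,-0.002,0,0,0.721]]}}

```text
time_s: 26.15
position: [0.5526, -0.1186, 0.1193]
tcp_rot: [[0.999, 0.045, -0.002], [0.045, -0.999, 0.001], [-0.002, -0.001, -1.0]]
force: [1.0, -0.5, -1.8]
opening: 0.46
grasp_force: 30.0
```

{"method": "send_rows", "body": {"moves": [[0,0,0.15,0,0,0],[0,0,0.25,0,0,0],[0,0,0.32,0,0,0],[0,0,0.32,0,0,0],[0,0,0.32,0,0,0],[0,0,0.32,0,0,0]]}}

```text
time_s: 26.75
position: [0.554, -0.1191, 0.0415]
tcp_rot: [[0.999, 0.044, 0.002], [0.044, -0.999, -0.001], [0.002, 0.001, -1.0]]
force: [-0.6, 0.3, -2.0]
opening: 0.458
grasp_force: 30.0
```

```bash
python3 -W ignore - <<'E'
from h import *
st(); insert(3,.073,a=2.5)
p,d,i,M=cap("wrist"); cv2.imwrite("pics/w5.png",p[:,:,::-1]); W=cloud(d,i,M)
m=(np.abs(W[...,2]-.143)<.006)&(W[...,0]>.64)&(W[...,0]<.74); n,l,s,c=cv2.connectedComponentsWithStats(m.astype(np.uint8))
for k in range(1,n):
    if s[k,4]>100:
        v,u=np.nonzero(l==k); P=onplane(i,M,np.c_[u,v],.143); print(np.round(c[k]),s[k,4],P.mean(0).round(4),"R",np.ptp(P,0).round(3))
E
```

```text
t 26.8 pos [ 0.554  -0.1191  0.0415] a 2.53 tilt [ 0.002 -0.001] F [-0.6  0.3 -2. ] op 0.458 gf 30.0 j6 64
[ 0.5527 -0.1188  0.12    2.5   ] -> [-0.005, -0.001, -0.314, 0.0, -0.001, 0.0] rows>=1.6
[ 0.5527 -0.1188  0.04    2.5   ] -> [0.0, 0.0, 0.32, 0.0, 0.0, 0.0] rows>=1.6
[ 0.6147 -0.1161  0.04    2.5   ] -> [0.248, 0.0, 0.0, 0.0, 0.0, 0.0] rows>=1.2
[ 0.6147 -0.1161  0.0365  2.5   ] -> [0.0, 0.0, 0.014, 0.0, 0.0, 0.0] rows>=0.1
```

View pics/w5.png

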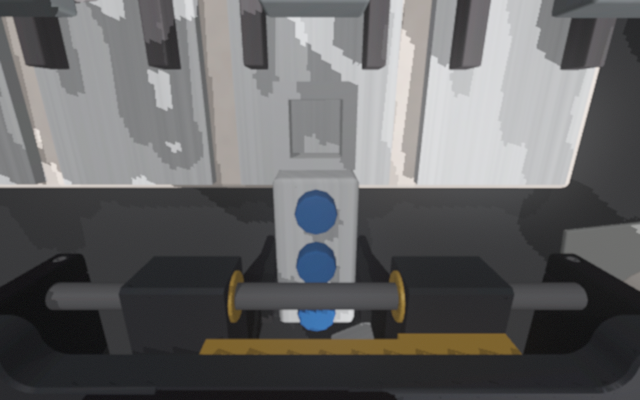

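The held carrier (centre column 316) lies midway between the bay's rails at columns 256 and 374, so it is aligned. Sliding in.

{"method": "send_rows", "body": {"moves": [[0.03,0,0.005,0,0,0],[0.06,0,0.005,0,0,0],[0.09,0,0.005,0,0,0],[0.12,0,0.005,0,0,0],[0.15,0,0.005,0,0,0],[0.18,0,0.005,0,0,0],[0.21,0,0.005,0,0,0],[0.23,0,0.005,0,0,0],[0.242,0,0.005,0,0,0],[0.242,0,0.012,0,0,0],[0.242,0,0.02,0,0,0],[0.242,0,0.02,0,0,0]]}}

```text
time_s: 28.0
position: [0.6138, -0.1162, 0.0364]
tcp_rot: [[0.999, 0.044, 0.0], [0.044, -0.999, -0.0], [0.0, 0.0, -1.0]]
force: [-1.2, 0.5, 3.6]
opening: 0.457
grasp_force: 30.0
```

```bash
python3 -W ignore - <<'E'
from h import *
st(); print(np.array(BAY[3])-.073*U)
s=readout.read_state(); P=s["position"]
carriers("top")
u=np.array([np.cos(np.radians(-61.3)),np.sin(np.radians(-61.3))]); g=np.array([.4601,-.1796])-.012*u
plan((P[0],P[1],.2,2.5),(.52,-.14,.2,60),(*g,.15,118.7),start=(*P,2.5))
E
```

```text
t 28.0 pos [ 0.6138 -0.1162  0.0364] a 2.51 tilt [ 0. -0.] F [-1.2  0.5  3.6] op 0.457 gf 30.0 j6 67
[ 0.61466935 -0.1160828 ]
carrier c [ 0.942  -0.2873] yaw 104.3 px [438.  32.] nblue 260 rect [347. 297.] std
[ 0.6138 -0.1162  0.2     2.5   ] -> [0.0, 0.0, -0.654, 0.0, 0.0, 0.0] rows>=3.3
[ 0.52 -0.14  0.2  60.  ] -> [-0.379, 0.079, 0.0, 0.0, 0.0, -0.639] rows>=6.7
[  0.4543  -0.1691   0.15   118.7   ] -> [-0.232, -0.169, 0.2, 0.0, 0.0, -0.652] rows>=6.8
```

{"method": "send_rows", "body": {"moves": [[0,0,0,0,0,0],[0,0,0,0,0,0],[0,0,0,0,0,0],[0,0,0,0,0,0],[0,0,-0.1,0,0,0],[0,0,-0.25,0,0,0],[0,0,-0.45,0,0,0],[0,0,-0.654,0,0,0],[0,0,-0.654,0,0,0]], "grip": 0.75}}

```text
time_s: 28.95
position: [0.6186, -0.1179, 0.2069]
tcp_rot: [[0.999, 0.044, 0.015], [0.044, -0.999, -0.006], [0.015, 0.006, -1.0]]
force: [1.3, -0.6, 0.4]
opening: 0.749
grasp_force: 0.0
```

{"method": "send_rows", "body": {"moves": [[-0.38,0.079,0,0,0,-0.639],[-0.38,0.079,0,0,0,-0.639],[-0.38,0.079,0,0,0,-0.639],[-0.38,0.079,0,0,0,-0.639],[-0.38,0.079,0,0,0,-0.639],[-0.38,0.079,0,0,0,-0.639],[-0.38,0.079,0,0,0,-0.639],[-0.38,0.079,0,0,0,-0.639],[-0.38,0.079,0,0,0,-0.639]]}}

```text
time_s: 29.85
position: [0.5194, -0.14, 0.1985]
tcp_rot: [[0.502, 0.865, -0.001], [0.865, -0.502, 0.0], [-0.0, -0.001, -1.0]]
force: [-0.7, -0.4, 0.6]
opening: 0.753
grasp_force: 0.0
```

{"method": "send_rows", "body": {"moves": [[-0.232,-0.169,0.2,0,0,-0.652],[-0.232,-0.169,0.2,0,0,-0.652],[-0.232,-0.169,0.2,0,0,-0.652],[-0.232,-0.169,0.2,0,0,-0.652],[-0.232,-0.169,0.2,0,0,-0.652],[-0.232,-0.169,0.2,0,0,-0.652],[-0.232,-0.169,0.2,0,0,-0.652],[-0.232,-0.169,0.2,0,0,-0.652],[-0.232,-0.169,0.2,0,0,-0.652],[-0.232,-0.169,0.2,0,0,-0.652]]}}

```text
time_s: 30.85
position: [0.4542, -0.1692, 0.149]
tcp_rot: [[-0.478, 0.878, 0.0], [0.878, 0.478, -0.0], [-0.0, 0.0, -1.0]]
force: [0.5, -0.2, 0.6]
opening: 0.748
grasp_force: 0.0
```

```bash
python3 -W ignore - <<'E'
from h import *
st(); loaded("top"); grasp([.46,-.18])
p,d,i,M=cap("wrist"); cv2.imwrite("pics/w6.png",p[:,:,::-1])
E
```

```text
t 30.9 pos [ 0.4542 -0.1692  0.149 ] a 118.57 tilt [ 0. -0.] F [ 0.5 -0.2  0.6] op 0.748 gf 0.0 j6 -62
top bay 0 centre [0.6164 0.1975] yaw 2.5 eye-bay along 0.0024 across -0.0018 113
top bay 1 centre [0.6175 0.0934] yaw 2.8 eye-bay along -0.0010 across -0.0006 108
top bay 3 centre [ 0.626  -0.1158] yaw 2.9 eye-bay along -0.0017 across 0.0002 106
carrier c [ 0.46   -0.1768] yaw -61.7 px [316. 209.] nblue 773 rect [ 41. 119.] std
grasp [ 0.46   -0.1768] -61.7
[ 4.543000e-01 -1.663000e-01  6.000000e-03  1.183073e+02] -> [0.01, 0.006, 0.572, 0.0, 0.0, 0.004] rows>=2.9
[  0.4543  -0.1663   0.12   118.3073] -> [0.0, 0.0, -0.456, 0.0, 0.0, 0.0] rows>=2.3
```

{"method": "send_rows", "body": {"moves": [[0.007,0.004,0.3,0,0,0.004],[0.007,0.004,0.5,0,0,0.004],[0.007,0.004,0.572,0,0,0.004],[0.007,0.004,0.572,0,0,0.004],[0.007,0.004,0.572,0,0,0.004],[0.007,0.004,0.572,0,0,0.004]]}}

```text
time_s: 31.6
position: [0.4542, -0.1672, 0.006]
tcp_rot: [[-0.474, 0.88, -0.0], [0.88, 0.474, 0.0], [0.0, -0.0, -1.0]]
force: [1.0, 0.0, 0.4]
opening: 0.75
grasp_force: 0.0
```

{"method": "send_rows", "body": {"moves": [[0,0,0,0,0,0],[0,0,0,0,0,0],[0,0,0,0,0,0],[0,0,0,0,0,0],[0,0,0,0,0,0],[0,0,0,0,0,0],[0,0,0,0,0,0],[0,0,0,0,0,0]], "grip": 0.3}}

```text
time_s: 32.4
position: [0.4543, -0.1672, 0.0064]
tcp_rot: [[-0.475, 0.88, 0.0], [0.88, 0.475, -0.0], [-0.0, 0.0, -1.0]]
force: [-1.1, 0.9, 6.0]
opening: 0.454
grasp_force: 30.0
```

{"method": "send_rows", "body": {"moves": [[0,0,-0.1,0,0,0],[0,0,-0.25,0,0,0],[0,0,-0.456,0,0,0],[0,0,-0.456,0,0,0],[0,0,-0.456,0,0,0]]}}

```text
time_s: 32.9
position: [0.4546, -0.1674, 0.1208]
tcp_rot: [[-0.475, 0.88, 0.002], [0.88, 0.475, -0.001], [-0.002, 0.001, -1.0]]
force: [-0.1, -0.4, -1.8]
opening: 0.457
grasp_force: 30.0
```

```bash
python3 -W ignore - <<'E'
from h import *
st(); held(); insert(4,.073)
E
```

```text
t 32.9 pos [ 0.4546 -0.1674  0.1208] a 118.34 tilt [ 0.002 -0.001] F [-0.1 -0.4 -1.8] op 0.457 gf 30.0 j6 -62
held cap px [316. 263.] 1204 z 0.1620 underside-TCP -0.0055
held cap px [316. 321.] 623 z 0.1621 underside-TCP -0.0055
[ 5.573e-01 -2.237e-01  1.200e-01  1.825e+02] -> [-0.397, 0.257, -0.002, 0.0, -0.001, -0.713] rows>=7.5
[ 5.573e-01 -2.237e-01  4.000e-02  1.825e+02] -> [0.0, 0.0, 0.32, 0.0, 0.0, 0.0] rows>=1.6
[ 6.193e-01 -2.210e-01  4.000e-02  1.825e+02] -> [-0.248, -0.0, 0.0, 0.0, 0.0, 0.0] rows>=1.2
[ 6.193e-01 -2.210e-01  3.650e-02  1.825e+02] -> [0.0, 0.0, 0.014, 0.0, 0.0, 0.0] rows>=0.1
```

{"method": "send_rows", "body": {"moves": [[-0.397,0.257,-0.002,0,0,-0.713],[-0.397,0.257,-0.002,0,0,-0.713],[-0.397,0.257,-0.002,0,0,-0.713],[-0.397,0.257,-0.002,0,0,-0.713],[-0.397,0.257,-0.002,0,0,-0.713],[-0.397,0.257,-0.002,0,0,-0.713],[-0.397,0.257,-0.002,0,0,-0.713],[-0.397,0.257,-0.002,0,0,-0.713],[-0.397,0.257,-0.002,0,0,-0.713],[-0.397,0.257,-0.002,0,0,-0.713],[-0.397,0.257,-0.002,0,0,-0.713]]}}

```text
time_s: 34.05
position: [0.5572, -0.2237, 0.1193]
tcp_rot: [[-0.999, -0.043, -0.002], [-0.043, 0.999, 0.001], [0.002, 0.001, -1.0]]
force: [-0.2, 0.5, -1.6]
opening: 0.46
grasp_force: 30.0
```

{"method": "send_rows", "body": {"moves": [[0,0,0.15,0,0,0],[0,0,0.25,0,0,0],[0,0,0.32,0,0,0],[0,0,0.32,0,0,0],[0,0,0.32,0,0,0],[0,0,0.32,0,0,0]]}}

```text
time_s: 34.65
position: [0.5585, -0.2244, 0.0416]
tcp_rot: [[-0.999, -0.044, 0.001], [-0.044, 0.999, -0.001], [-0.001, -0.001, -1.0]]
force: [-0.0, -0.6, -2.2]
opening: 0.459
grasp_force: 30.0
```

```bash
python3 -W ignore - <<'E'
from h import *
st(); insert(4,.0725)
E
```

```text
t 34.6 pos [ 0.5585 -0.2244  0.0416] a -177.50 tilt [ 0.001 -0.001] F [-0.  -0.6 -2.2] op 0.459 gf 30.0 j6 -125
[ 5.578e-01 -2.237e-01  1.200e-01  1.825e+02] -> [0.002, 0.003, -0.314, -0.001, 0.001, 0.0] rows>=1.6
[ 5.578e-01 -2.237e-01  4.000e-02  1.825e+02] -> [0.0, 0.0, 0.32, 0.0, 0.0, 0.0] rows>=1.6
[ 6.198e-01 -2.210e-01  4.000e-02  1.825e+02] -> [-0.248, -0.0, 0.0, 0.0, 0.0, 0.0] rows>=1.2
[ 6.198e-01 -2.210e-01  3.650e-02  1.825e+02] -> [0.0, 0.0, 0.014, 0.0, 0.0, 0.0] rows>=0.1
```

{"method": "send_rows", "body": {"moves": [[-0.03,0.002,0.005,0,0,0],[-0.06,0.002,0.005,0,0,0],[-0.09,0.002,0.005,0,0,0],[-0.12,0.002,0.005,0,0,0],[-0.15,0.002,0.005,0,0,0],[-0.18,0.002,0.005,0,0,0],[-0.21,0.002,0.005,0,0,0],[-0.23,0.002,0.005,0,0,0],[-0.244,0.002,0.005,0,0,0],[-0.244,0.002,0.012,0,0,0],[-0.244,0.002,0.02,0,0,0],[-0.244,0.002,0.02,0,0,0]]}}

```text
time_s: 35.85
position: [0.619, -0.2209, 0.0365]
tcp_rot: [[-0.999, -0.044, 0.001], [-0.044, 0.999, -0.0], [-0.001, -0.0, -1.0]]
force: [-0.2, 1.1, 3.6]
opening: 0.456
grasp_force: 30.0
```

```bash
python3 -W ignore - <<'E'
from h import *
st(); print(np.array(BAY[4])-.0725*U)
s=readout.read_state(); P=s["position"]
# mallet from top view: head (white, z .08) and handle (wood)
p,d,i,M=cap("top"); W=cloud(d,i,M); z=W[...,2]; R=(np.abs(W[...,1]+.38)<.12)&(W[...,0]<.6)&(W[...,0]>.3)
h=cv2.cvtColor(p,cv2.COLOR_RGB2HSV)
v,u=np.nonzero(R&(z>.075)&(z<.1)); H=onplane(i,M,np.c_[u,v],.084); print("head",H.mean(0).round(4),len(u),cv2.minEnclosingCircle(np.float32(H[:,:2]*1000)))
w=R&(h[...,0]>8)&(h[...,0]<30)&(h[...,1]>70)&(z>.045)&(z<.07); v,u=np.nonzero(w); G=onplane(i,M,np.c_[u,v],.057)[:,:2]; c=G.mean(0); ax=np.linalg.eigh(np.cov((G-c).T))[1][:,1]; ax*=np.sign(ax[0])
print("handle c",c.round(4),"yaw %.1f"%np.degrees(np.arctan2(ax[1],ax[0])),len(u),"z",np.nanmedian(z[w]),cv2.minAreaRect(np.float32(G*1000)), "hz",np.nanmedian(z[R&(z>.075)&(z<.1)]))
m=R&(z<.008)&(h[...,1]<60)&(h[...,2]>75); v,u=np.nonzero(m); G=onplane(i,M,np.c_[u,v],.004)[:,:2]; print("mat",cv2.minAreaRect(np.float32(G*1000)),len(u))
plan((P[0],P[1],.22,182.5),start=(*P,182.5))
cv2.imwrite("pics/t2.png",cv2.resize(p[80:280,340:540],None,fx=3,fy=3,interpolation=cv2.INTER_CUBIC)[:,:,::-1])
E
```

```text
t 35.9 pos [ 0.619  -0.2209  0.0365] a -177.50 tilt [ 0.001 -0.   ] F [-0.2  1.1  3.6] op 0.456 gf 30.0 j6 -122
[ 0.61976887 -0.220961  ]
head [ 0.5056 -0.3752  0.084 ] 355 ((506.02191162109375, -375.24884033203125), 28.573009490966797)
handle c [ 0.3905 -0.3908] yaw 2.9 226 z 0.056630506147649085 ((412.7488708496094, -386.7489929199219), (130.83294677734375, 23.112510681152344), 7.327315330505371) hz 0.08374226307619836
mat ((474.24896240234375, -396.83544921875), (203.97720336914062, 87.07598114013672), 13.919940948486328) 598
[  0.619   -0.2209   0.22   182.5   ] -> [0.0, 0.0, -0.734, 0.0, 0.0, 0.0] rows>=3.7
```

View pics/t2.png

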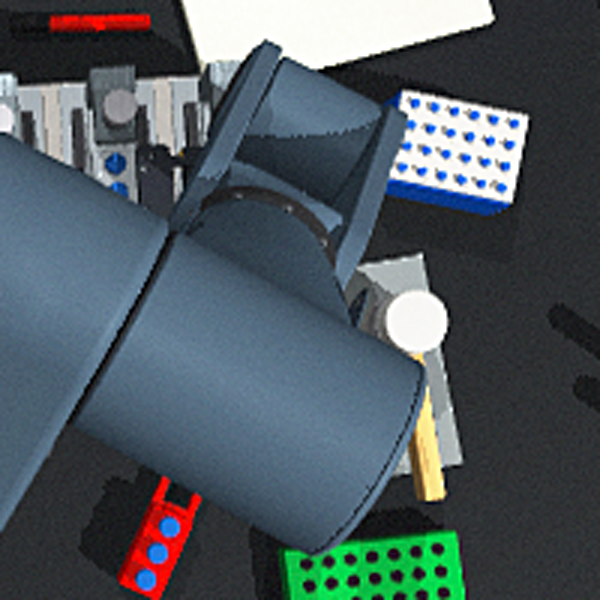

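Three of the bays look properly loaded, and the fourth carrier has now been lowered. The mallet's head is at about (0.506,-0.375) with the handle towards the robot, yaw ≈ 7°. I'll release, then turn to the mallet.

```bash
python3 -W ignore - <<'E'
from h import *
plan((.619,-.2209,.22,182.5),(.54,-.29,.22,95),(.457,-.381,.2,7.2),start=(.619,-.2209,.0365,182.5))
E
```

```text
[  0.619   -0.2209   0.22   182.5   ] -> [0.0, 0.0, -0.734, 0.0, 0.0, 0.0] rows>=3.7
[ 0.54 -0.29  0.22 95.  ] -> [0.328, -0.262, 0.0, 0.0, 0.0, 0.972] rows>=10.2
[ 0.457 -0.381  0.2    7.2  ] -> [-0.334, -0.362, 0.08, 0.0, 0.0, 0.976] rows>=10.2
```

{"method": "send_rows", "body": {"moves": [[0,0,0,0,0,0],[0,0,0,0,0,0],[0,0,0,0,0,0],[0,0,0,0,0,0],[0,0,-0.1,0,0,0],[0,0,-0.25,0,0,0],[0,0,-0.45,0,0,0],[0,0,-0.65,0,0,0],[0,0,-0.734,0,0,0],[0,0,-0.734,0,0,0]], "grip": 0.75}}

```text
time_s: 36.9
position: [0.6212, -0.2222, 0.224]
tcp_rot: [[-0.999, -0.044, 0.009], [-0.044, 0.999, -0.005], [-0.008, -0.005, -1.0]]
force: [-0.0, -0.5, 0.4]
opening: 0.748
grasp_force: 0.0
```

{"method": "send_rows", "body": {"moves": [[0.328,-0.262,0,0,0,0.972],[0.328,-0.262,0,0,0,0.972],[0.328,-0.262,0,0,0,0.972],[0.328,-0.262,0,0,0,0.972],[0.328,-0.262,0,0,0,0.972],[0.328,-0.262,0,0,0,0.972],[0.328,-0.262,0,0,0,0.972],[0.328,-0.262,0,0,0,0.972],[0.328,-0.262,0,0,0,0.972],[0.328,-0.262,0,0,0,0.972],[0.328,-0.262,0,0,0,0.972],[0.328,-0.262,0,0,0,0.972]]}}

```text
time_s: 38.1
position: [0.5391, -0.2894, 0.2176]
tcp_rot: [[-0.09, 0.996, -0.002], [0.996, 0.09, 0.002], [0.002, -0.002, -1.0]]
force: [0.9, 0.3, 0.1]
opening: 0.747
grasp_force: 0.0
```

{"method": "send_rows", "body": {"moves": [[-0.334,-0.362,0.08,0,0,0.976],[-0.334,-0.362,0.08,0,0,0.976],[-0.334,-0.362,0.08,0,0,0.976],[-0.334,-0.362,0.08,0,0,0.976],[-0.334,-0.362,0.08,0,0,0.976],[-0.334,-0.362,0.08,0,0,0.976],[-0.334,-0.362,0.08,0,0,0.976],[-0.334,-0.362,0.08,0,0,0.976],[-0.334,-0.362,0.08,0,0,0.976],[-0.334,-0.362,0.08,0,0,0.976],[-0.334,-0.362,0.08,0,0,0.976],[-0.334,-0.362,0.08,0,0,0.976]]}}

```text
time_s: 39.3
position: [0.4567, -0.3808, 0.1984]
tcp_rot: [[0.992, 0.128, -0.001], [0.128, -0.992, 0.001], [-0.001, -0.001, -1.0]]
force: [0.4, -1.0, 0.1]
opening: 0.75
grasp_force: 0.0
```

```bash
cat >> h.py <<'E'
def mallet(cam,lift=0.):
    p,d,i,M=cap(cam); W=cloud(d,i,M); z=W[...,2]-lift; R=(np.abs(W[...,1]+.38)<.14)&(W[...,0]<.6)&(W[...,0]>.3); h=cv2.cvtColor(p,cv2.COLOR_RGB2HSV)
    v,u=np.nonzero(R&(z>.078)&(z<.1)&(h[...,1]<60)&(h[...,2]>120)); H=onplane(i,M,np.c_[u,v],.084+lift)[:,:2]; e=cv2.minEnclosingCircle(np.float32(H*1000)); print(cam,"head mean",H.mean(0).round(4),"circ",np.round(e[0],1),round(e[1],1))
    w=R&(h[...,0]>8)&(h[...,0]<30)&(h[...,1]>70)&(z>.045)&(z<.07); v,u=np.nonzero(w); G=onplane(i,M,np.c_[u,v],.057+lift)[:,:2]
    if len(G)>20:
        r=cv2.minAreaRect(np.float32(G*1000)); c=np.array(r[0])/1000; f=np.array(e[0])/1000-c; print("handle c",c.round(4),np.round(r[1],1),"rect ang %.1f"%r[2],"c->head yaw %.1f dist %.4f"%(np.degrees(np.arctan2(f[1],f[0])),np.hypot(*f)))
E
python3 -W ignore - <<'E'
from h import *
st(); mallet("wrist"); mallet("top"); loaded("top")
p,d,i,M=cap("wrist"); cv2.imwrite("pics/w7.png",p[:,:,::-1])
W=cloud(d,i,M); h=cv2.cvtColor(p,cv2.COLOR_RGB2HSV)
p,d,i,M=cap("top"); cv2.imwrite("pics/t3.png",p[:,:,::-1]); carriers()
E
```

```text
t 39.3 pos [ 0.4567 -0.3808  0.1984] a 7.33 tilt [-0.001  0.001] F [ 0.4 -1.   0.1] op 0.750 gf 0.0 j6 32
wrist head mean [ 0.5082 -0.3751] circ [ 507.6 -375.2] 27.6
handle c [ 0.4127 -0.3883] [123.8  19.6] rect ang 6.9 c->head yaw 7.9 dist 0.0958
top head mean [ 0.5161 -0.3747] circ [ 509.4 -375.7] 27.2
handle c [ 0.3814 -0.3886] [58.7 18.9] rect ang 6.5 c->head yaw 5.7 dist 0.1286
top bay 0 centre [0.6164 0.1975] yaw 2.5 eye-bay along 0.0024 across -0.0018 113
top bay 1 centre [0.6173 0.0935] yaw 3.0 eye-bay along -0.0012 across -0.0002 108
top bay 3 centre [ 0.6261 -0.1158] yaw 3.0 eye-bay along -0.0015 across 0.0003 107
top bay 4 centre [ 0.6342 -0.2256] yaw 5.8 eye-bay along 0.0016 across -0.0018 108
carrier c [ 0.9424 -0.2894] yaw 104.3 px [438.  32.] nblue 260 rect [346. 756.] std
```

View pics/w7.png

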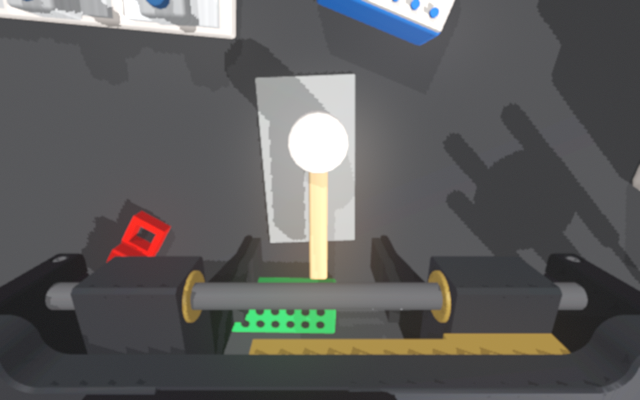

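The wrist view shows the mallet head at (318,143) with the handle running down to (318,278), well aligned with the tool. Now I'll grip it 47 mm behind the head axis.

{"method": "send_rows", "body": {"moves": [[0.018,0.004,0.2,0,0,0],[0.018,0.004,0.4,0,0,0],[0.018,0.004,0.55,0,0,0],[0.018,0.004,0.65,0,0,0],[0.018,0.004,0.686,0,0,0],[0.018,0.004,0.686,0,0,0],[0.018,0.004,0.686,0,0,0]]}}

```text
time_s: 40.3
position: [0.4622, -0.3823, 0.0287]
tcp_rot: [[0.992, 0.125, 0.001], [0.125, -0.992, -0.002], [0.001, 0.002, -1.0]]
force: [0.4, -0.9, 0.7]
opening: 0.75
grasp_force: 0.0
```

{"method": "send_rows", "body": {"moves": [[0,0,0,0,0,0],[0,0,0,0,0,0],[0,0,0,0,0,0],[0,0,0,0,0,0],[0,0,0,0,0,0],[0,0,0,0,0,0],[0,0,0,0,0,0],[0,0,0,0,0,0],[0,0,0,0,0,0],[0,0,0,0,0,0]], "grip": 0.05}}

```text
time_s: 41.3
position: [0.4615, -0.3815, 0.0275]
tcp_rot: [[0.992, 0.125, -0.0], [0.125, -0.992, -0.0], [-0.0, 0.0, -1.0]]
force: [0.3, 0.1, 1.0]
opening: 0.229
grasp_force: 30.0
```

{"method": "send_rows", "body": {"moves": [[0,0,-0.1,0,0,0],[0,0,-0.25,0,0,0],[0,0,-0.4,0,0,0],[0,0,-0.6,0,0,0],[0,0,-0.74,0,0,0],[0,0,-0.74,0,0,0],[0,0,-0.74,0,0,0]]}}

```text
time_s: 42.0
position: [0.461, -0.3808, 0.2122]
tcp_rot: [[0.992, 0.125, -0.001], [0.125, -0.992, 0.001], [-0.001, -0.001, -1.0]]
force: [0.3, 0.0, -3.7]
opening: 0.226
grasp_force: 30.0
```

```bash
python3 -W ignore - <<'E'
from h import *
st(); s=readout.read_state(); print(np.round(s["moment"],2))
p,d,i,M=cap("wrist"); W=cloud(d,i,M); T=np.array(s["position"]); R=np.array(s["tcp_rot"])
L=(W-T)@R   # tool coords
h=cv2.cvtColor(p,cv2.COLOR_RGB2HSV)
q=(L[...,2]<-.04)&(L[...,2]>-.09)&(np.abs(L[...,1])<.04)&(L[...,0]>0)&(L[...,0]<.11)&(h[...,1]<60)&(h[...,2]>120)
Q=L[q]; A=np.c_[Q[:,:2],np.ones(len(Q))]; f=np.linalg.lstsq(A,Q[:,2],rcond=None)[0]; print("head top plane (tool z)",f.round(3),"at med",np.median(Q,0).round(4),"slope deg",np.degrees(f[:2]).round(1)); 
e=cv2.minEnclosingCircle(np.float32(Q[:,:2]*1000)); print(e,len(Q))
pins("top"); loaded("top")
cv2.imwrite("pics/w8.png",p[:,:,::-1])
E
```

```text
t 42.0 pos [ 0.461  -0.3808  0.2122] a 7.20 tilt [-0.001  0.001] F [ 0.3  0.  -3.7] op 0.226 gf 30.0 j6 33
[-0.08  0.3  -0.01]
head top plane (tool z) [ 0.276 -0.008 -0.072] at med [ 0.0471 -0.0003 -0.0564] slope deg [15.8 -0.4]
((46.534873962402344, -0.4090051054954529), 28.00519371032715) 17796
top pin [ 0.6892 -0.2165  0.143 ] z 0.1409 circ 689.0 -216.0 17.2 px [420. 114.] 121
top pin [ 0.6848 -0.1124  0.143 ] z 0.1410 circ 684.4 -112.8 16.7 px [379. 116.] 121
top pin [0.6761 0.0957 0.143 ] z 0.1416 circ 676.0 95.2 15.9 px [298. 120.] 113
top pin [ 0.6816 -0.0086  0.118 ] z 0.1187 circ 681.6 -8.7 14.9 px [339. 120.] 104
top pin [0.6715 0.1994 0.143 ] z 0.1415 circ 671.6 198.8 16.1 px [257. 123.] 114
mid 0.6806 -0.0085 step 0.0044 -0.104 yaw 2.44
top bay 0 centre [0.6164 0.1974] yaw 2.5 eye-bay along 0.0025 across -0.0019 111
top bay 1 centre [0.6173 0.0936] yaw 2.9 eye-bay along -0.0011 across -0.0002 107
top bay 3 centre [ 0.6257 -0.1159] yaw 3.4 eye-bay along -0.0019 across 0.0006 108
top bay 4 centre [ 0.6344 -0.2256] yaw 6.0 eye-bay along 0.0018 across -0.0017 107
```

View pics/w8.png

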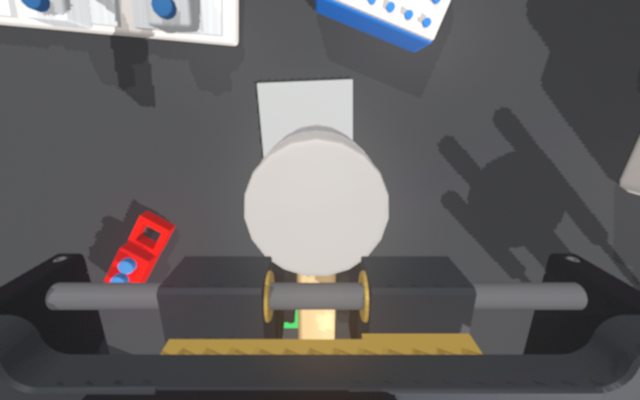

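The mallet is held level: the head top is at the expected height (56 mm above the TCP) and the head centre is 46.5 mm ahead of it. Now to the pin at the right end of the platform.

```bash
python3 -W ignore - <<'E'
from h import *
def tcp(k): return np.array(BAY[k])-.0465*U
print({k:tcp(k).round(4).tolist() for k in BAY})
plan((.56,-.3,.21,2.5),(*tcp(4),.205,2.5))
E
```

```text
{0: [0.6273, 0.1998], 1: [0.6319, 0.0949], 3: [0.6411, -0.1149], 4: [0.6457, -0.2198]}
[ 0.56 -0.3   0.21  2.5 ] -> [0.436, -0.267, -0.001, -0.003, 0.002, 0.052] rows>=2.6
[ 0.6457 -0.2198  0.205   2.5   ] -> [0.357, -0.305, 0.02, 0.0, 0.0, 0.0] rows>=2.3
```

{"method": "send_rows", "body": {"moves": [[0.2,-0.13,0,0,0,0.052],[0.436,-0.267,0,0,0,0.052],[0.6,-0.42,0,0,0,0.052],[0.7,-0.5,0.01,0,0,0.052],[0.793,-0.572,0.02,0,0,0.052],[0.793,-0.572,0.02,0,0,0.052],[0.793,-0.572,0.02,0,0,0.052],[0.793,-0.572,0.02,0,0,0.052],[0.793,-0.572,0.02,0,0,0.052]]}}

```text
time_s: 43.05
position: [0.639, -0.216, 0.2067]
tcp_rot: [[0.999, 0.042, -0.002], [0.042, -0.999, 0.001], [-0.002, -0.001, -1.0]]
force: [0.6, -0.1, -3.5]
opening: 0.227
grasp_force: 30.0
```

```bash
python3 -W ignore - <<'E'
from h import *
st(); plan((.6457,-.2198,.205,2.5))
E
```

```text
t 43.0 pos [ 0.639  -0.216   0.2067] a 2.40 tilt [-0.002  0.001] F [ 0.6 -0.1 -3.5] op 0.227 gf 30.0 j6 59
[ 0.6457 -0.2198  0.205   2.5   ] -> [0.026, 0.016, 0.007, -0.0, 0.001, -0.001] rows>=0.2
```

{"method": "send_rows", "body": {"moves": [[0.026,0.016,0.007,0,0,0],[0.026,0.016,0.007,0,0,0],[0.026,0.016,0.007,0,0,0],[0.026,0.016,0.007,0,0,0]]}}

```text
time_s: 43.45
position: [0.6468, -0.2188, 0.2058]
tcp_rot: [[0.999, 0.043, -0.0], [0.043, -0.999, 0.0], [-0.0, -0.0, -1.0]]
force: [-0.2, 0.3, -2.8]
opening: 0.225
grasp_force: 30.0
```

{"method": "send_rows", "body": {"moves": [[0,0,0.2,0,0,0],[0,0,0.2,0,0,0]]}}

```text
time_s: 43.65
position: [0.6447, -0.2175, 0.1513]
tcp_rot: [[0.999, 0.043, -0.006], [0.043, -0.999, 0.003], [-0.006, -0.004, -1.0]]
force: [-1.1, 0.2, -3.3]
opening: 0.23
grasp_force: 30.0
```

{"method": "send_rows", "body": {"moves": [[0,0,-0.2,0,0,0],[0,0,-0.2,0,0,0],[0,0,-0.2,0,0,0],[0,0,-0.2,0,0,0]]}}

```text
time_s: 44.05
position: [0.646, -0.2179, 0.2057]
tcp_rot: [[0.999, 0.044, -0.002], [0.044, -0.999, 0.001], [-0.002, -0.001, -1.0]]
force: [-0.2, 0.2, -3.2]
opening: 0.229
grasp_force: 30.0
```

```bash
cat >> h.py <<'E'
def headtilt():
    s=readout.read_state(); p,d,i,M=cap("wrist"); W=cloud(d,i,M); L=(W-np.array(s["position"]))@np.array(s["tcp_rot"])
    h=cv2.cvtColor(p,cv2.COLOR_RGB2HSV); q=(L[...,2]<-.03)&(L[...,2]>-.09)&(np.abs(L[...,1])<.035)&(L[...,0]>.01)&(L[...,0]<.09)&(h[...,1]<60)&(h[...,2]>110)
    Q=L[q]
    for _ in range(6):
        f=np.linalg.lstsq(np.c_[Q[:,:2],np.ones(len(Q))],Q[:,2],rcond=None)[0]; r=np.c_[L[q][:,:2],np.ones(q.sum())]@f-L[q][:,2]; Q=L[q][np.abs(r)<max(.003,.6*np.std(r))]
    print("head top slope x,y deg",np.degrees(f[:2]).round(1),"med",np.median(Q,0).round(4),"circ",np.round(cv2.minEnclosingCircle(np.float32(Q[:,:2]*1000))[0],1),len(Q))
E
python3 -W ignore - <<'E'
from h import *
st(); headtilt(); pins("top"); pins("wrist")
E
```

```text
t 44.0 pos [ 0.646  -0.2179  0.2057] a 2.53 tilt [-0.002  0.001] F [-0.2  0.2 -3.2] op 0.229 gf 30.0 j6 59
head top slope x,y deg [ 0.9 -0.1] med [ 0.0495 -0.0004 -0.056 ] circ [47.1 -0.5] 15551
top pin [ 0.6851 -0.1126  0.143 ] z 0.1408 circ 685.0 -112.7 16.2 px [379. 116.] 118
top pin [0.6762 0.0958 0.143 ] z 0.1419 circ 676.0 95.2 15.9 px [298. 120.] 112
top pin [ 0.6816 -0.0086  0.118 ] z 0.1192 circ 681.6 -8.7 14.9 px [339. 120.] 104
top pin [0.6714 0.1992 0.143 ] z 0.1412 circ 670.6 200.2 16.4 px [257. 123.] 115
wrist pin [ 0.685  -0.0101  0.118 ] z 0.1190 circ 684.7 -10.1 18.5 px [ 67. 151.] 1287
wrist pin [ 0.6905 -0.116   0.143 ] z 0.1413 circ 690.7 -116.7 18.5 px [182. 155.] 1480
```

{"method": "send_rows", "body": {"moves": [[0,0,0.07,0,0,0],[0,0,0.07,0,0,0],[0,0,0.07,0,0,0],[0,0,0.25,0,0,0],[0,0,0.25,0,0,0]]}}

```text
time_s: 44.7
position: [0.6456, -0.218, 0.1403]
tcp_rot: [[0.999, 0.044, -0.004], [0.044, -0.999, 0.002], [-0.004, -0.002, -1.0]]
force: [-0.3, 0.4, -3.4]
opening: 0.227
grasp_force: 30.0
```

{"method": "send_rows", "body": {"moves": [[0,0,-0.18,0,0,0],[0,0,-0.18,0,0,0],[0,0,-0.18,0,0,0],[0,0,0.008,0,0,0],[0,0,0.008,0,0,0]]}}

```text
time_s: 45.2
position: [0.6433, -0.2167, 0.1361]
tcp_rot: [[0.999, 0.044, -0.01], [0.044, -0.999, 0.005], [-0.01, -0.005, -1.0]]
force: [-1.5, 0.7, -3.6]
opening: 0.223
grasp_force: 30.0
```

```bash
python3 -W ignore - <<'E'
from h import *
st(); headtilt()
plan((.6411,-.1149,.205,2.5))
E
```

```text
t 45.2 pos [ 0.6433 -0.2167  0.1361] a 2.51 tilt [-0.01   0.005] F [-1.5  0.7 -3.6] op 0.223 gf 30.0 j6 59
head top slope x,y deg [-8.2 -0.1] med [ 0.0464 -0.0008 -0.0654] circ [40.4 -0.6] 14072
[ 0.6411 -0.1149  0.205   2.5   ] -> [0.004, -0.41, -0.266, -0.003, 0.005, 0.0] rows>=2.4
```

The last blow drove past the stop and the mallet pitched about 8° in the grip. I'll lift, move to the next pin and check pin 4; the tool will be pitched to level the face again.

```bash
cat >> h.py <<'E'
def strike(k,face,pitch,start=None,pr=True):
    """TCP pose (matrix) with mallet level, head over pin k, face height given; pitch = tool front-down deg"""
    G=np.r_[np.array(BAY[k])-.0465*U,face+.0425] if not isinstance(k,tuple) else np.r_[k[0],k[1],face+.0425]
    a=2.5 if not isinstance(k,tuple) else k[2]
    Q=down(a)@Ro.from_rotvec([0,-np.radians(pitch),0]).as_matrix(); T=G+.019*Q[:,2]
    s=readout.read_state(); P,R=np.array(s["position"]),np.array(s["tcp_rot"])
    sh=R.T@(T-P); rv=Ro.from_matrix(R.T@Q).as_rotvec(degrees=True); print("strike",k,"face",face,"->",np.round(np.r_[sh/.25,rv/90],3).tolist(),"down dir",np.round(R.T@[0,0,-1],3))
def world_tilt():
    s=readout.read_state(); R=np.array(s["tcp_rot"]); print("tool front-down deg %.1f"%np.degrees(np.arcsin(-R[2][0])))
E
python3 -W ignore - <<'E'
from h import *
strike(4,.19,8); strike(3,.185,8)
E
```

```text
strike 4 face 0.19 -> [-0.007, 0.01, -0.302, -0.003, -0.084, 0.0] down dir [0.008 0.005 1.   ]
strike 3 face 0.185 -> [-0.007, -0.41, -0.281, -0.003, -0.084, 0.0] down dir [0.008 0.005 1.   ]
```

{"method": "send_rows", "body": {"moves": [[0,0,-0.15,0,0,0],[0,0,-0.3,0,-0.04,0],[-0.007,0,-0.3,0,-0.084,0],[-0.007,0,-0.3,0,-0.084,0],[-0.007,-0.2,-0.29,0,-0.084,0],[-0.007,-0.41,-0.281,0,-0.084,0],[-0.007,-0.41,-0.281,0,-0.084,0],[-0.007,-0.41,-0.281,0,-0.084,0],[-0.007,-0.41,-0.281,0,-0.084,0],[-0.007,-0.41,-0.281,0,-0.084,0]]}}

```text
time_s: 46.25
position: [0.6406, -0.1176, 0.2114]
tcp_rot: [[0.99, 0.042, -0.131], [0.042, -0.999, -0.006], [-0.131, 0.0, -0.991]]
force: [-0.7, -0.2, -2.8]
opening: 0.225
grasp_force: 30.0
```

```bash
python3 -W ignore - <<'E'
from h import *
st(); headtilt(); world_tilt(); pins("top"); pins("wrist"); loaded(); strike(3,.185,8)
E
```

```text
t 46.2 pos [ 0.6406 -0.1176  0.2114] a 2.42 tilt [-0.131 -0.006] F [-0.7 -0.2 -2.8] op 0.225 gf 30.0 j6 69
head top slope x,y deg [-8.2 -0.1] med [ 0.0464 -0.0004 -0.0656] circ [40.4 -0.6] 14111
tool front-down deg 7.6
top pin [0.6762 0.0958 0.143 ] z 0.1416 circ 676.0 95.2 15.9 px [298. 120.] 111
top pin [ 0.6816 -0.0086  0.118 ] z 0.1192 circ 681.6 -8.7 14.9 px [339. 120.] 104
top pin [0.6715 0.1994 0.143 ] z 0.1412 circ 671.4 198.6 16.3 px [257. 123.] 115
wrist pin [ 0.6852 -0.0083  0.118 ] z 0.1193 circ 685.1 -8.3 16.5 px [184. 135.] 1185
wrist pin [ 0.6944 -0.2146  0.118 ] z 0.1180 circ 694.2 -214.5 16.4 px [439. 135.] 1155
wrist pin [0.6831 0.0875 0.143 ] z 0.1417 circ 682.6 85.8 25.9 px [ 39. 141.] 2107
top bay 0 centre [0.6166 0.1976] yaw 2.3 eye-bay along 0.0027 across -0.0020 110
top bay 1 centre [0.6176 0.0935] yaw 3.1 eye-bay along -0.0009 across -0.0001 107
top bay 4 centre [ 0.6274 -0.2269] yaw 1.7 eye-bay along -0.0052 across -0.0071 83
strike 3 face 0.185 -> [-0.007, -0.009, 0.012, -0.0, -0.005, -0.001] down dir [ 0.132 -0.     0.991]
```

Pin 4 is home (0.118 m, level with the reference pin) and the mallet face is level again. Now pin 3.

{"method": "send_rows", "body": {"moves": [[-0.007,-0.009,0.012,0,-0.005,0],[-0.007,-0.009,0.012,0,-0.005,0],[-0.007,-0.009,0.012,0,-0.005,0]]}}

```text
time_s: 46.75
position: [0.6383, -0.1139, 0.2085]
tcp_rot: [[0.989, 0.044, -0.14], [0.044, -0.999, -0.006], [-0.14, -0.0, -0.99]]
force: [-1.1, 0.4, -3.1]
opening: 0.223
grasp_force: 30.0
```

{"method": "send_rows", "body": {"moves": [[0.025,0,0.19,0,0,0],[0.025,0,0.19,0,0,0],[0.013,0,0.09,0,0,0],[0.013,0,0.09,0,0,0],[0.013,0,0.09,0,0,0],[0.033,0,0.252,0,0,0],[0.033,0,0.252,0,0,0],[0,0,0,0,0,0],[0,0,0,0,0,0],[0,0,0,0,0,0]]}}

```text
time_s: 47.75
position: [0.6406, -0.1146, 0.2125]
tcp_rot: [[0.99, 0.044, -0.132], [0.043, -0.999, -0.009], [-0.132, 0.003, -0.991]]
force: [0.8, 0.1, -2.9]
opening: 0.228
grasp_force: 30.0
```

```bash
python3 -W ignore - <<'E'
from h import *
st(); headtilt(); world_tilt(); pins("wrist"); strike(1,.185,8)
E
```

```text
t 47.8 pos [ 0.6406 -0.1146  0.2125] a 2.50 tilt [-0.132 -0.009] F [ 0.8  0.1 -2.9] op 0.228 gf 30.0 j6 70
head top slope x,y deg [-8.4 -0.1] med [ 0.0463 -0.0004 -0.0658] circ [40.4 -0.4] 14027
tool front-down deg 7.9
wrist pin [ 0.6852 -0.0084  0.118 ] z 0.1192 circ 685.1 -8.4 16.6 px [187. 133.] 1198
wrist pin [ 0.6944 -0.2145  0.118 ] z 0.1181 circ 694.2 -214.5 16.5 px [444. 133.] 1178
wrist pin [0.6831 0.0877 0.143 ] z 0.1417 circ 682.2 85.8 25.9 px [ 41. 138.] 2151
strike 1 face 0.185 -> [0.003, -0.834, -0.0, -0.0, 0.001, 0.0] down dir [0.14 0.   0.99]
```

{"method": "send_rows", "body": {"moves": [[0.003,-0.2,0,0,0,0],[0.003,-0.4,0,0,0,0],[0.003,-0.6,0,0,0,0],[0.003,-0.75,0,0,0,0],[0.003,-0.834,0,0,0,0],[0.003,-0.834,0,0,0,0],[0.003,-0.834,0,0,0,0],[0.003,-0.834,0,0,0,0]]}}

```text
time_s: 48.65
position: [0.6296, 0.0932, 0.2077]
tcp_rot: [[0.989, 0.043, -0.141], [0.042, -0.999, -0.007], [-0.141, 0.001, -0.99]]
force: [0.4, -0.6, -3.0]
opening: 0.23
grasp_force: 30.0
```

```bash
python3 -W ignore - <<'E'
from h import *
st(); pins("wrist"); pins("top"); strike(1,.185,8); loaded()
E
```

```text
t 48.6 pos [0.6296 0.0932 0.2077] a 2.45 tilt [-0.141 -0.007] F [ 0.4 -0.6 -3. ] op 0.230 gf 30.0 j6 86
wrist pin [ 0.6851 -0.0052  0.118 ] z 0.1194 circ 684.5 -5.1 16.7 px [443. 133.] 1225
wrist pin [ 0.6894 -0.1091  0.118 ] z 0.1202 circ 689.3 -109.2 18.8 px [574. 133.] 1429
wrist pin [0.678  0.1984 0.143 ] z 0.1418 circ 678.3 197.8 19.5 px [172. 139.] 1665
top pin [ 0.6904 -0.2174  0.118 ] z 0.1176 circ 690.8 -216.8 15.4 px [419. 116.] 108
top pin [ 0.6862 -0.1132  0.118 ] z 0.1196 circ 686.3 -113.3 15.2 px [379. 118.] 107
top pin [ 0.6815 -0.0123  0.118 ] z 0.1194 circ 681.5 -9.7 14.2 px [340. 120.] 75
strike 1 face 0.185 -> [-0.003, -0.008, -0.002, 0.0, 0.001, -0.001] down dir [ 0.14 -0.    0.99]
top bay 3 centre [ 0.6261 -0.1158] yaw 3.0 eye-bay along -0.0015 across 0.0003 107
top bay 4 centre [ 0.6338 -0.2257] yaw 5.4 eye-bay along 0.0012 across -0.0023 103
```

Pin 3 reads about 2 mm higher than pin 4, so it needs one more blow later. For pin 1 I'll go slightly deeper.

{"method": "send_rows", "body": {"moves": [[-0.003,-0.008,0,0,0,0],[-0.003,-0.008,0,0,0,0],[0.025,-0.008,0.19,0,0,0],[0.025,-0.008,0.19,0,0,0],[0.013,-0.008,0.09,0,0,0],[0.013,-0.008,0.09,0,0,0],[0.013,-0.008,0.09,0,0,0],[0.035,-0.008,0.26,0,0,0],[0.035,-0.008,0.26,0,0,0],[0.003,-0.008,0.03,0,0,0],[0,-0.008,0,0,0,0],[0,-0.008,0,0,0,0]]}}

```text
time_s: 50.0
position: [0.6317, 0.0964, 0.2124]
tcp_rot: [[0.99, 0.044, -0.133], [0.044, -0.999, -0.006], [-0.133, 0.0, -0.991]]
force: [0.6, 0.1, -2.6]
opening: 0.228
grasp_force: 30.0
```

```bash
python3 -W ignore - <<'E'
from h import *
st(); headtilt(); world_tilt(); strike(0,.185,8); pins("scene")
E
```

```text
t 50.0 pos [0.6317 0.0964 0.2124] a 2.52 tilt [-0.133 -0.006] F [ 0.6  0.1 -2.6] op 0.228 gf 30.0 j6 87
head top slope x,y deg [-8.5 -0.1] med [ 0.0462 -0.0008 -0.066 ] circ [40.7 -0.4] 14211
tool front-down deg 7.9
strike 0 face 0.185 -> [-0.003, -0.414, 0.006, 0.0, -0.001, 0.0] down dir [ 0.138 -0.     0.99 ]
scene pin [0.6783 0.0936 0.118 ] z 0.1185 circ 679.0 92.9 19.8 px [383. 190.] 60
scene pin [ 0.6835 -0.0103  0.118 ] z 0.1197 circ 683.4 -10.3 18.2 px [372. 209.] 65
scene pin [ 0.6869 -0.1137  0.118 ] z 0.1201 circ 688.7 -114.4 20.0 px [360. 230.] 76
scene pin [ 0.6923 -0.2196  0.118 ] z 0.1181 circ 693.0 -218.8 18.0 px [346. 254.] 82
```

The scene camera reads pin 1 at 0.1185 m (near home) and pin 3 at 0.1201 m (2 mm short). Next is pin 0.

{"method": "send_rows", "body": {"moves": [[-0.003,-0.2,0.006,0,0,0],[-0.003,-0.38,0.006,0,0,0],[-0.003,-0.414,0.006,0,0,0],[-0.003,-0.414,0.006,0,0,0],[-0.003,-0.414,0.006,0,0,0],[-0.003,-0.414,0.006,0,0,0]]}}

```text
time_s: 50.7
position: [0.6242, 0.1981, 0.2066]
tcp_rot: [[0.989, 0.042, -0.141], [0.042, -0.999, -0.007], [-0.141, 0.001, -0.99]]
force: [0.4, 0.4, -3.9]
opening: 0.228
grasp_force: 30.0
```

{"method": "send_rows", "body": {"moves": [[0,0,0,0,0,0],[0.026,0,0.19,0,0,0],[0.026,0,0.19,0,0,0],[0.013,0,0.09,0,0,0],[0.013,0,0.09,0,0,0],[0.013,0,0.09,0,0,0],[0.036,0,0.264,0,0,0],[0.036,0,0.264,0,0,0],[0.003,0,0.03,0,0,0],[0,0,0,0,0,0],[0,0,0,0,0,0]]}}

```text
time_s: 51.8
position: [0.6264, 0.1999, 0.2112]
tcp_rot: [[0.99, 0.044, -0.133], [0.044, -0.999, -0.005], [-0.133, -0.001, -0.991]]
force: [-0.1, -0.0, -2.1]
opening: 0.227
grasp_force: 30.0
```

```bash
python3 -W ignore - <<'E'
from h import *
st(); headtilt(); world_tilt(); strike(1,.165,8); strike(3,.165,8); pins("scene"); pins("top")
E
```

```text
t 51.8 pos [0.6264 0.1999 0.2112] a 2.52 tilt [-0.133 -0.005] F [-0.1 -0.  -2.1] op 0.227 gf 30.0 j6 95
head top slope x,y deg [-9.1 -0. ] med [ 0.0461 -0.0004 -0.0692] circ [37.1 -0.7] 13186
tool front-down deg 7.9
strike 1 face 0.165 -> [0.01, 0.42, 0.08, -0.0, -0.001, 0.0] down dir [0.137 0.    0.991]
strike 3 face 0.165 -> [0.01, 1.26, 0.08, -0.0, -0.001, 0.0] down dir [0.137 0.    0.991]
scene pin [0.6744 0.1971 0.118 ] z 0.1190 circ 675.4 196.8 19.7 px [393. 173.] 52
scene pin [0.6784 0.0937 0.118 ] z 0.1184 circ 679.0 92.9 19.8 px [383. 190.] 59
scene pin [ 0.6835 -0.0104  0.118 ] z 0.1196 circ 683.7 -10.3 18.2 px [372. 209.] 63
scene pin [ 0.687  -0.1136  0.118 ] z 0.1201 circ 685.7 -113.8 18.7 px [360. 230.] 74
scene pin [ 0.6926 -0.2204  0.118 ] z 0.1173 circ 691.5 -220.4 18.9 px [346. 254.] 86
mid 0.6832 -0.0107 step 0.0045 -0.1042 yaw 2.47
top pin [ 0.6903 -0.2173  0.118 ] z 0.1180 circ 690.8 -216.8 15.4 px [419. 116.] 109
top pin [ 0.6862 -0.1131  0.118 ] z 0.1195 circ 686.3 -113.3 15.2 px [379. 118.] 108
top pin [ 0.6816 -0.0086  0.118 ] z 0.1186 circ 681.6 -8.7 14.9 px [339. 120.] 104
top pin [0.6769 0.0958 0.118 ] z 0.1176 circ 676.7 96.3 15.5 px [299. 122.] 110
```

```bash
python3 -W ignore - <<'E'
from h import *
strike(0,.165,11.3)
p,d,i,M=cap("wrist"); cv2.imwrite("pics/w9.png",p[:,:,::-1])
s=readout.read_state(); W=cloud(d,i,M); L=(W-np.array(s["position"]))@np.array(s["tcp_rot"])
h=cv2.cvtColor(p,cv2.COLOR_RGB2HSV)
q=(L[...,2]<-.03)&(np.abs(L[...,1])<.004)&(L[...,0]>.0)&(L[...,0]<.09)&(h[...,1]<60)
Q=L[q]; o=np.argsort(Q[:,0]); Q=Q[o]
for x in np.arange(.0,.09,.006):
    w=(Q[:,0]>=x)&(Q[:,0]<x+.006)
    if w.any(): print(round(x+.003,3),np.median(Q[w,2]).round(4),w.sum())
E
```

```text
strike 0 face 0.165 -> [0.012, -0.001, 0.068, 0.0, -0.034, 0.0] down dir [ 0.143 -0.     0.99 ]
0.021 -0.0648 97
0.027 -0.109 1933
0.033 -0.086 876
0.039 -0.0688 317
0.045 -0.0702 361
0.051 -0.0717 378
0.057 -0.0731 430
0.063 -0.0703 693
0.069 -0.05 524
0.075 -0.0339 106
```

The profile gives a mallet pitch of about 13° in the grip. I'll level it and give pin 0 one finishing blow.

```bash
python3 -W ignore - <<'E'
from h import *
strike(0,.165,13.2)
th=np.radians(13.2); print("down in pitched tool:", [round(np.sin(th),3),0,round(np.cos(th),3)])
E
```

```text
strike 0 face 0.165 -> [0.01, -0.001, 0.065, 0.0, -0.055, 0.0] down dir [ 0.144 -0.     0.99 ]
down in pitched tool: [np.float64(0.228), 0, np.float64(0.974)]
```

{"method": "send_rows", "body": {"moves": [[0.01,0,0.065,0,-0.055,0],[0.01,0,0.065,0,-0.055,0],[0.01,0,0.065,0,-0.055,0],[0.01,0,0.065,0,-0.055,0]]}}

```text
time_s: 52.4
position: [0.6242, 0.1997, 0.1907]
tcp_rot: [[0.974, 0.044, -0.224], [0.043, -0.999, -0.01], [-0.225, 0.0, -0.974]]
force: [0.7, -0.2, -3.1]
opening: 0.227
grasp_force: 30.0
```

{"method": "send_rows", "body": {"moves": [[0.043,0,0.185,0,0,0],[0.043,0,0.185,0,0,0],[0,0,0,0,0,0],[-0.02,0,-0.08,0,0,0],[-0.02,0,-0.08,0,0,0],[-0.02,0,-0.08,0,0,0]]}}

```text
time_s: 53.0
position: [0.6239, 0.1997, 0.2126]
tcp_rot: [[0.974, 0.044, -0.223], [0.043, -0.999, -0.01], [-0.223, -0.0, -0.975]]
force: [0.4, -1.0, -3.4]
opening: 0.231
grasp_force: 30.2
```

```bash
cat >> h.py <<'E'
def prof():
    s=readout.read_state(); p,d,i,M=cap("wrist"); W=cloud(d,i,M); L=(W-np.array(s["position"]))@np.array(s["tcp_rot"]); h=cv2.cvtColor(p,cv2.COLOR_RGB2HSV)
    q=(L[...,2]<-.03)&(np.abs(L[...,1])<.006)&(L[...,0]>.036)&(L[...,0]<.06)&(h[...,1]<60); Q=L[q]
    f=np.polyfit(Q[:,0],Q[:,2],1)
    for _ in range(5): r=np.polyval(f,Q[:,0])-Q[:,2]; k=np.abs(r-np.median(r))<.0025; f=np.polyfit(Q[k,0],Q[k,2],1)
    print("mallet pitch in grip %.1f"%-np.degrees(np.arctan(f[0])),"z@.048 %.4f"%np.polyval(f,.048),k.sum())
E
python3 -W ignore - <<'E'
from h import *
st(); prof(); world_tilt(); pins("scene"); strike(1,.165,13.2)
E
```

```text
t 53.0 pos [0.6239 0.1997 0.2126] a 2.53 tilt [-0.223 -0.01 ] F [ 0.4 -1.  -3.4] op 0.231 gf 30.2 j6 95
mallet pitch in grip 14.5 z@.048 -0.0721 2292
tool front-down deg 13.1
scene pin [0.6747 0.1975 0.118 ] z 0.1177 circ 675.1 197.7 18.8 px [393. 173.] 52
scene pin [0.6781 0.0937 0.118 ] z 0.1185 circ 679.0 92.9 19.8 px [383. 190.] 59
scene pin [ 0.6829 -0.01    0.118 ] z 0.1200 circ 683.4 -10.3 18.2 px [372. 209.] 62
scene pin [ 0.6869 -0.1137  0.118 ] z 0.1198 circ 685.7 -113.8 18.7 px [360. 230.] 76
scene pin [ 0.692  -0.2202  0.118 ] z 0.1181 circ 689.3 -220.7 18.8 px [346. 254.] 84
mid 0.6829 -0.0105 step 0.0043 -0.1043 yaw 2.38
strike 1 face 0.165 -> [0.02, 0.42, 0.083, 0.0, -0.0, 0.0] down dir [ 0.228 -0.     0.974]
```

{"method": "send_rows", "body": {"moves": [[0,0.2,0,0,-0.01,0],[0,0.38,0,0,-0.01,0],[0,0.42,0,0,-0.01,0],[0,0.42,0,0,-0.01,0],[0.02,0.42,0.083,0,-0.01,0],[0.02,0.42,0.083,0,-0.01,0],[0.02,0.42,0.083,0,-0.01,0]]}}

```text
time_s: 53.8
position: [0.6281, 0.0962, 0.1892]
tcp_rot: [[0.969, 0.045, -0.242], [0.044, -0.999, -0.01], [-0.243, -0.001, -0.97]]
force: [-1.2, 0.2, -3.0]
opening: 0.225
grasp_force: 30.2
```

{"method": "send_rows", "body": {"moves": [[0.043,0,0.185,0,0,0],[0.043,0,0.185,0,0,0],[0,0,0,0,0,0],[-0.02,0,-0.08,0,0,0],[-0.02,0,-0.08,0,0,0],[-0.02,0,-0.08,0,0,0]]}}

```text
time_s: 54.4
position: [0.6288, 0.0953, 0.2116]
tcp_rot: [[0.97, 0.045, -0.239], [0.043, -0.999, -0.011], [-0.239, -0.0, -0.971]]
force: [-0.8, 0.2, -3.4]
opening: 0.229
grasp_force: 30.2
```

```bash
python3 -W ignore - <<'E'
from h import *
st(); prof(); world_tilt(); pins("scene"); strike(3,.165,14.3)
E
```

```text
t 54.4 pos [0.6288 0.0953 0.2116] a 2.55 tilt [-0.239 -0.011] F [-0.8  0.2 -3.4] op 0.229 gf 30.2 j6 87
mallet pitch in grip 15.2 z@.048 -0.0731 2335
tool front-down deg 14.0
scene pin [0.6783 0.0936 0.118 ] z 0.1180 circ 678.8 93.4 19.3 px [383. 190.] 60
scene pin [ 0.6833 -0.0099  0.118 ] z 0.1194 circ 683.4 -10.3 18.2 px [372. 209.] 63
scene pin [ 0.687  -0.1136  0.118 ] z 0.1204 circ 685.7 -113.8 18.7 px [360. 230.] 75
scene pin [ 0.6922 -0.2201  0.118 ] z 0.1178 circ 691.2 -219.9 18.3 px [346. 254.] 84
strike 3 face 0.165 -> [0.018, 0.842, 0.08, -0.0, -0.003, 0.0] down dir [0.243 0.    0.97 ]
```

Now the finishing blow on pin 3.

{"method": "send_rows", "body": {"moves": [[0,0.2,0,0,-0.01,0],[0,0.4,0,0,-0.01,0],[0,0.6,0,0,-0.01,0],[0,0.78,0,0,-0.01,0],[0,0.842,0,0,-0.01,0],[0,0.842,0,0,-0.01,0],[0.018,0.842,0.08,0,-0.01,0],[0.018,0.842,0.08,0,-0.01,0],[0.018,0.842,0.08,0,-0.01,0]]}}

```text
time_s: 55.4
position: [0.637, -0.1136, 0.1892]
tcp_rot: [[0.965, 0.046, -0.258], [0.044, -0.999, -0.01], [-0.258, -0.002, -0.966]]
force: [-0.4, 0.1, -3.7]
opening: 0.225
grasp_force: 30.2
```

{"method": "send_rows", "body": {"moves": [[0.046,0,0.184,0,0,0],[0.046,0,0.184,0,0,0],[0,0,0,0,0,0],[-0.02,0,-0.08,0,0,0],[-0.02,0,-0.08,0,0,0],[-0.02,0,-0.08,0,0,0]]}}

```text
time_s: 56.0
position: [0.638, -0.1148, 0.2117]
tcp_rot: [[0.966, 0.045, -0.254], [0.043, -0.999, -0.011], [-0.254, -0.0, -0.967]]
force: [-0.1, 0.1, -4.5]
opening: 0.224
grasp_force: 30.2
```

```bash
python3 -W ignore - <<'E'
from h import *
st(); prof(); world_tilt(); pins("scene"); pins("top"); 
# mallet home: origin (.5078,-.3752), yaw 7.3 -> G 46.5 behind
a=np.radians(7.3); G=(.5078-.0465*np.cos(a),-.3752-.0465*np.sin(a),7.3)
print(G); strike(G,.19,15); strike(G,.03,15)
E
```

```text
t 56.0 pos [ 0.638  -0.1148  0.2117] a 2.56 tilt [-0.254 -0.011] F [-0.1  0.1 -4.5] op 0.224 gf 30.2 j6 71
mallet pitch in grip 15.6 z@.048 -0.0737 2345
tool front-down deg 14.9
scene pin [0.6744 0.1971 0.118 ] z 0.1173 circ 675.1 197.6 19.0 px [393. 173.] 53
scene pin [0.6781 0.0935 0.118 ] z 0.1176 circ 679.0 92.9 19.8 px [383. 190.] 60
scene pin [ 0.6882 -0.1161  0.118 ] z 0.1175 circ 688.6 -116.0 18.2 px [360. 231.] 73
scene pin [ 0.6923 -0.2202  0.118 ] z 0.1179 circ 690.0 -220.6 18.8 px [346. 254.] 85
top pin [ 0.6812 -0.0066  0.118 ] z 0.1185 circ 681.5 -8.4 14.7 px [338. 120.] 88
top pin [0.6771 0.0959 0.118 ] z 0.1176 circ 676.7 96.3 15.5 px [299. 122.] 108
top pin [0.6725 0.2001 0.118 ] z 0.1172 circ 672.7 200.4 15.5 px [259. 124.] 105
(np.float64(0.46167690841956366), np.float64(-0.3811085042999628), 7.3)
strike (np.float64(0.46167690841956366), np.float64(-0.3811085042999628), 7.3) face 0.19 -> [-0.746, 1.035, 0.178, -0.015, -0.0, -0.051] down dir [0.259 0.002 0.966]
strike (np.float64(0.46167690841956366), np.float64(-0.3811085042999628), 7.3) face 0.03 -> [-0.58, 1.036, 0.796, -0.015, -0.0, -0.051] down dir [0.259 0.002 0.966]
```

All four loaded pins now read 0.117–0.118 m, so they are home. Returning the mallet to the mat.

{"method": "send_rows", "body": {"moves": [[-0.1,0.1,0,0,0,0],[-0.25,0.25,0.04,0,0,0],[-0.37,0.4,0.09,0,0,0],[-0.5,0.55,0.12,0,0,-0.02],[-0.6,0.7,0.15,-0.01,0,-0.05],[-0.7,0.85,0.17,-0.015,0,-0.051],[-0.746,1,0.178,-0.015,0,-0.051],[-0.746,1,0.178,-0.015,0,-0.051],[-0.746,1,0.178,-0.015,0,-0.051],[-0.746,1,0.178,-0.015,0,-0.051],[-0.746,1,0.178,-0.015,0,-0.051],[-0.746,1,0.178,-0.015,0,-0.051]]}}

```text
time_s: 57.35
position: [0.4581, -0.3724, 0.2151]
tcp_rot: [[0.959, 0.129, -0.253], [0.124, -0.992, -0.034], [-0.255, 0.002, -0.967]]
force: [0.2, -0.5, -2.8]
opening: 0.224
grasp_force: 30.2
```

```bash
python3 -W ignore - <<'E'
from h import *
st(); prof(); world_tilt()
G=(.46168,-.38111,7.3); strike(G,.05,15.3); strike(G,.010,15.3); strike(G,.0045,15.3)
s=readout.read_state(); p,d,i,M=cap("scene"); W=cloud(d,i,M)
cv2.imwrite("pics/s2.png",cv2.resize(p[200:350,170:330],None,fx=4,fy=4,interpolation=cv2.INTER_CUBIC)[:,:,::-1])
E
```

```text
t 57.4 pos [ 0.4581 -0.3724  0.2151] a 7.38 tilt [-0.253 -0.034] F [ 0.2 -0.5 -2.8] op 0.224 gf 30.2 j6 42
mallet pitch in grip 15.6 z@.048 -0.0737 2336
tool front-down deg 14.8
strike (0.46168, -0.38111, 7.3) face 0.05 -> [0.134, 0.035, 0.548, 0.001, -0.006, 0.001] down dir [ 0.255 -0.002  0.967]
strike (0.46168, -0.38111, 7.3) face 0.01 -> [0.175, 0.034, 0.703, 0.001, -0.006, 0.001] down dir [ 0.255 -0.002  0.967]
strike (0.46168, -0.38111, 7.3) face 0.0045 -> [0.181, 0.034, 0.724, 0.001, -0.006, 0.001] down dir [ 0.255 -0.002  0.967]
```

View pics/s2.png

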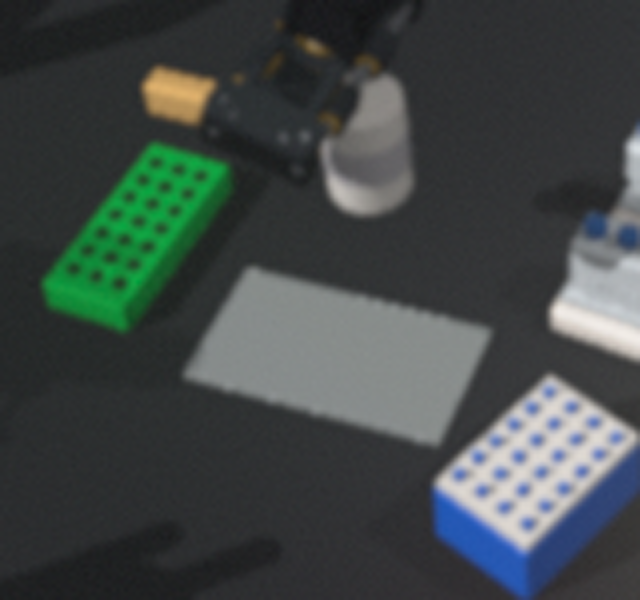

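The mallet hangs upright above the clear mat. Lowering it.

{"method": "send_rows", "body": {"moves": [[0.05,0.034,0.15,0,-0.006,0],[0.09,0.034,0.35,0,-0.006,0],[0.134,0.034,0.548,0,-0.006,0],[0.16,0.034,0.64,0,-0.006,0],[0.175,0.034,0.7,0,-0.006,0],[0.175,0.034,0.7,0,-0.006,0],[0.175,0.034,0.7,0,-0.006,0],[0.175,0.034,0.7,0,-0.006,0]]}}

```text
time_s: 58.25
position: [0.4579, -0.3841, 0.0371]
tcp_rot: [[0.958, 0.127, -0.259], [0.121, -0.992, -0.039], [-0.261, 0.006, -0.965]]
force: [0.1, 0.4, -2.4]
opening: 0.227
grasp_force: 30.2
```

```bash
python3 -W ignore - <<'E'
from h import *
st(); world_tilt(); G=(.46168,-.38111,7.3); strike(G,.006,15.3); strike(G,.003,15.3)
p,d,i,M=cap("wrist"); W=cloud(d,i,M); h=cv2.cvtColor(p,cv2.COLOR_RGB2HSV)
q=(W[...,2]>.07)&(W[...,2]<.11)&(np.hypot(W[...,0]-.508,W[...,1]+.375)<.02)&(h[...,1]<60); print("head top z",np.nanmedian(W[q],0).round(4))
E
```

```text
t 58.2 pos [ 0.4579 -0.3841  0.0371] a 7.22 tilt [-0.259 -0.039] F [ 0.1  0.4 -2.4] op 0.227 gf 30.2 j6 47
tool front-down deg 15.2
strike (0.46168, -0.38111, 7.3) face 0.006 -> [0.004, -0.01, 0.028, 0.004, -0.002, -0.001] down dir [ 0.261 -0.006  0.965]
strike (0.46168, -0.38111, 7.3) face 0.003 -> [0.007, -0.01, 0.039, 0.004, -0.002, -0.001] down dir [ 0.261 -0.006  0.965]
head top z [ 0.5131 -0.3745  0.0956]
```

{"method": "send_rows", "body": {"moves": [[0.003,-0.008,0.015,0.004,0,0],[0.006,-0.01,0.026,0.004,0,0],[0.008,-0.01,0.032,0.004,0,0],[0.009,-0.01,0.035,0.004,0,0],[0.009,-0.01,0.035,0.004,0,0],[0.009,-0.01,0.035,0.004,0,0]]}}

```text
time_s: 58.9
position: [0.4558, -0.3803, 0.0263]
tcp_rot: [[0.957, 0.125, -0.263], [0.122, -0.992, -0.029], [-0.264, -0.004, -0.964]]
force: [-1.2, 1.2, 2.0]
opening: 0.223
grasp_force: 30.3
```

```bash
python3 -W ignore - <<'E'
from h import *
st(); world_tilt()
p,d,i,M=cap("wrist"); W=cloud(d,i,M); h=cv2.cvtColor(p,cv2.COLOR_RGB2HSV)
q=(W[...,2]>.07)&(W[...,2]<.11)&(np.hypot(W[...,0]-.508,W[...,1]+.375)<.02)&(h[...,1]<60); Q=W[q]; print("head top z",np.nanmedian(Q,0).round(4))
E
```

```text
t 58.9 pos [ 0.4558 -0.3803  0.0263] a 7.26 tilt [-0.263 -0.029] F [-1.2  1.2  2. ] op 0.223 gf 30.3 j6 47
tool front-down deg 15.3
head top z [ 0.5111 -0.375   0.0853]
```

{"method": "send_rows", "body": {"moves": [[0,0,0,0,0,0],[0,0,0,0,0,0],[0,0,0,0,0,0],[0,0,0,0,0,0],[0,0,0,0,0,0],[-0.02,0,-0.06,0,0,0],[-0.06,0,-0.2,0,0,0],[-0.11,0,-0.4,0,0,0],[-0.21,0,-0.77,0,0,0],[-0.21,0,-0.77,0,0,0],[-0.21,0,-0.77,0,0,0]], "grip": 0.75}}

```text
time_s: 60.05
position: [0.4595, -0.3843, 0.2345]
tcp_rot: [[0.96, 0.126, -0.251], [0.119, -0.992, -0.042], [-0.254, 0.01, -0.967]]
force: [1.1, -0.1, 0.6]
opening: 0.75
grasp_force: 0.0
```

{"method": "send_rows", "body": {"moves": [[0,-0.3,-0.2,0,0.17,0],[0,-0.6,-0.2,0,0.17,0],[0,-0.8,-0.2,0,0.17,0],[0,-0.8,-0.2,0,0.17,0],[0,-0.8,-0.2,0,0.17,0],[0,-0.8,-0.2,0,0.17,0]]}}

```text
time_s: 60.65
position: [0.4439, -0.1796, 0.2752]
tcp_rot: [[0.992, 0.128, 0.0], [0.128, -0.992, 0.003], [0.0, -0.003, -1.0]]
force: [0.4, -0.5, -0.7]
opening: 0.749
grasp_force: 0.0
```

```bash
python3 -W ignore - <<'E'
from h import *
st(); mallet("top"); mallet("scene"); loaded("top"); pins("scene"); pins("top")
p,d,i,M=cap("top"); cv2.imwrite("pics/t4.png",cv2.resize(p[60:290,140:520],None,fx=2.1,fy=2.1,interpolation=cv2.INTER_CUBIC)[:,:,::-1])
E
```

```text
t 60.6 pos [ 0.4439 -0.1796  0.2752] a 7.37 tilt [0.    0.003] F [ 0.4 -0.5 -0.7] op 0.749 gf 0.0 j6 47
top head mean [ 0.5172 -0.3816] circ [ 512. -377.] 26.5
handle c [ 0.3564 -0.3964] [13.  24.1] rect ang 62.2 c->head yaw 7.1 dist 0.1568
scene head mean [ 0.5076 -0.3756] circ [ 507.8 -375.8] 30.6
handle c [ 0.4155 -0.3891] [135.   29.4] rect ang 5.9 c->head yaw 8.2 dist 0.0932
top bay 0 centre [0.6162 0.1973] yaw 2.2 eye-bay along 0.0022 across -0.0023 112
top bay 1 centre [0.6176 0.0933] yaw 2.7 eye-bay along -0.0009 across -0.0007 106
top bay 3 centre [ 0.626  -0.1159] yaw 2.8 eye-bay along -0.0017 across 0.0000 107
top bay 4 centre [ 0.634  -0.2256] yaw 5.6 eye-bay along 0.0014 across -0.0021 104
scene pin [0.674  0.1971 0.118 ] z 0.1178 circ 675.4 196.8 19.7 px [393. 173.] 52
scene pin [0.6781 0.0933 0.118 ] z 0.1180 circ 679.0 92.9 19.8 px [383. 190.] 60
scene pin [ 0.6833 -0.0099  0.118 ] z 0.1190 circ 683.4 -10.3 18.2 px [372. 209.] 63
scene pin [ 0.6881 -0.1159  0.118 ] z 0.1184 circ 689.2 -116.4 18.6 px [360. 231.] 71
scene pin [ 0.6923 -0.2198  0.118 ] z 0.1179 circ 691.9 -219.5 18.1 px [346. 254.] 83
mid 0.6832 -0.011 step 0.0047 -0.1043 yaw 2.56
top pin [ 0.6903 -0.2173  0.118 ] z 0.1175 circ 690.5 -217.2 15.5 px [419. 116.] 110
top pin [ 0.6859 -0.1129  0.118 ] z 0.1175 circ 685.9 -112.9 15.4 px [379. 118.] 109
top pin [ 0.6816 -0.0086  0.118 ] z 0.1188 circ 681.6 -8.7 14.9 px [339. 120.] 104
top pin [0.6769 0.0958 0.118 ] z 0.1173 circ 676.7 96.3 15.5 px [299. 122.] 110
top pin [0.6723 0.2001 0.118 ] z 0.1176 circ 672.0 200.8 15.6 px [259. 125.] 106
mid 0.6814 -0.0086 step 0.0045 -0.1044 yaw 2.46
```

View pics/t4.png

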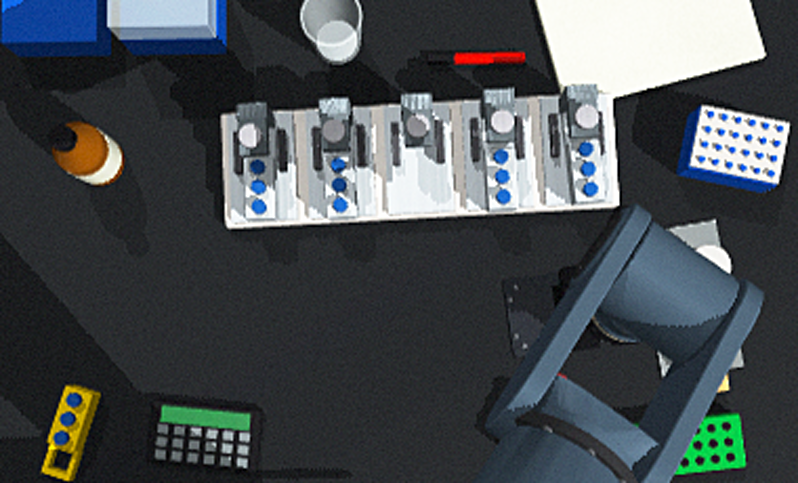

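The picture shows four carriers under their pins, the middle bay empty and the bystanders in place. The scene view puts the mallet at its old place on the mat. Handing in.

```bash
python3 -c "
from rig import ticket
print(ticket.hand_in())"
```

```text
the job is handed in; nothing more can be done
None
```

The job is handed in: all four carriers are in up-pin bays with their pins knocked home (each head within about 1 mm of its home height in the cameras), the bay whose pin was already down was left empty, and the mallet stands back upright on the mat; the carrier in the end bay nearest the mallet sits about 3° twisted.

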